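Prop the sprung locker door with the wedge and fetch the part

ROBOT

A 7-joint arm with a two-finger parallel gripper is mounted at the origin on a cart in front of the work surface, level with it; the furniture and walls round the work are solid. World frame = base frame: x ahead of the robot, y to its left, z up, the work surface at z = 0. Lengths are in m, angles in rad, forces in N, time in s.
With the tool pointing down it reaches from about 0.35 to 0.9 m from the base axis. Payload 8.1 kg.
Tool frame: the origin (TCP) lies on the centre line of the jaws, within the pads' length; the fingertips stand 19 mm ahead of it and the grasp point (between the pads) is the TCP (tip_extent is the distance from the TCP to the fingertips, in m); z points along the fingers, y is the line along which they close (so a half turn about z gives the same grasp; the last joint's range is limited). The gripper opens to 92 mm and grips with 3 to 60 N. Pads are 19 mm wide; open, the fingers measure 130 mm over their backs; the gripper's body (75 mm by 190 mm) begins 47 mm behind the grasp point.
Start: joints at [1.212, 0.434, 0.025, 1.573, -0.012, 1.134, -0.075], TCP at [0.158, -0.605, 0.246] pointing down, gripper open.
Joint ranges: [-2.62, 2.62], [-0.44, 2.09], [-1.27, 1.32], [0.08, 2.57], [-1.32, 4.46], [0.12, 2], [-2.74, 2.74]. Speed limits (rad/s): [2.22, 2.22, 3.01, 3.01, 3.14, 3.14, 3.14].

INTERFACE

Orientations are given as [roll, pitch, yaw] about the fixed x, y, z axes, in that order (R = Rz(yaw) Ry(pitch) Rx(roll)).
In Python, from bench import state, capture, hand_in, tip_extent gives the robot as it stands. The module is installed in compiled form; this text tells all that it offers.
- The arm moves only by the tool jog_arm, never from a script. Its argument "deltas" is a list of rows, each a list of 2 entries, a list of its own where there are three numbers: the shift along the tool's x, y, z in mm, then the turn about the tool's z in degrees. A call has 1 to 5 rows; each row shifts and turns the commanded pose from where the row before left it, along the tool's axes as they then stand; what a row does not reach is not made up. A row lasts 1/12 s, in which the tool goes at most 41.7 mm and 7.16 degrees, less where a joint would pass 70% of its speed; a pose out of reach is approached as far as the arm can. A call with a gripper value outside its range is refused whole. "jaw" is the finger opening in mm, from 0 to 91.8, set as the call begins (left out, the last holds). The fingers move at their own pace and stop on an object; the grip force is fixed at half the most. Time passes only in rows, so rows that do not move let the fingers close. It gives the time, the measured TCP pose, the force, the opening and the grip force at its end, in the units of the state.
- state(): the state, without advancing time (a new reading comes with each control period).
- capture(name): name is "scene" or "top" or "wrist"; returns a dict with "image" (480x640x3 uint8, red, green, blue), "camera_matrix" (3x3 intrinsics, pixels), "cam_to_world" (4x4, takes a point from camera to world coordinates); the wrist camera has in their place "tool_from_camera" (4x4, takes a point from camera to tool coordinates, whose origin is the TCP and whose axes are the flange's). Camera axes: x right, y up, looking along -z (the intrinsics and any distortion apply to the point x, -y, -z); pixel columns grow to the right and rows downward; lengths in m; the calibration is good to about 2 mm. A picture is of the moment at which its call begins: read the wrist's pose just before it. There is no depth.
- hand_in(): hands the job in; it is judged then, once.
The state is a dict: "clock": time; "qpos": joint angles; "qd": joint speeds; "joint_efforts": joint torques, N m; "position": TCP position; "tcp_rot": TCP orientation; "ft_force": force on the tool from outside, world axes, zero at the start; "wrist_torque": the same for the moment, N m; "opening": finger opening in m; "finger_force": force on a finger pad.
Only numpy, scipy, OpenCV 4.12 (cv2) and the standard library are available. Lean on these libraries where they do the work, as an engineer would, in place of code of your own. Each camera call takes 0.05 s, during which the arm holds its last target. There are 200 camera calls.

TASK

Swing the small bench locker's spring-closing door wide open, to about a right angle, and prop it with the door wedge so that it stays there by itself. Then reach in, take out the black block and stand it upright in the blue tray, leaving the door propped open on the wedge. Do not disturb the other things on the bench.

Things in the scene. Friction and masses are not known exactly. Their poses are not given: they have to be found in the camera images.
- locker: Fixed grey sheet-metal locker, 115 deep (x) x 200 wide (y) x 175 mm high, walls, floor and roof 5 mm thick. Origin at the centre of its underside, on the table. Its open front faces its own -x and is covered by the door; +y is the hinge side.
- hinge (a point): Point on the door's vertical hinge axis, at the left (+y) front edge of the locker, 50 mm above the table; axes parallel to the locker's. The axis is half-way through the 8 mm thick door, so that the closed door's inner (+x) face lies 4 mm to the locker's +x of the axis.
- locker_door (a joint): Door angle, rad: 0 closed, grows as the free edge swings to the locker's -x (clockwise from above), stop at 1.8. A weak spring (0.03 N m closed, 0.10 N m wide open) shuts it when let go. Blue frame, clear window, 200 mm wide from the hinge axis, 14 to 172 mm above the table: 14 mm gap below.
- tab (a point): Point on the inner (back) face of the door's yellow pull tab, at its bottom edge, 238 mm from the hinge axis, mid-way along its free part. The tab is an 8 mm plate carrying on from the door's free edge, 75 mm past the locker's right side, 14 to 60 mm above the table. Turns with the door: x = inner normal, y = along the door to the hinge. Pushing this back face to the front opens the door.
- wedge_grip (a point): Centre of the upright orange grip rib (22 mm thick in y, 40 in x, top 88 mm up) of the loose black rubber door wedge (0.3-0.5 kg, 100 x 56 mm), 68 mm above its base, 76 behind the nose tip. Nose at -x, 5 mm high; top slopes to 40 mm over 75 mm. Nose goes under the door, whose bottom edge bears on the slope about 57 mm ahead of this point; weight and friction then hold the door.
- part_center (a point): Centre of the loose black printed block standing upright on the locker's floor (underside 5 mm above the table), 27 (x) x 36 (y) x 35 mm high (z), 42 g. Its x axis (the 27 mm side) lies roughly along the locker's width. It stands 24 to 36 mm behind the front edge of the roof, so the hand must come in slanting from the front, under the roof.
- tray_in (a point): Centre of the inner floor (4 mm above the table) of the fixed blue tray, 150 (x) x 120 (y) mm outside, walls 4 mm thick, 22 mm high.
- cutter: Bystander: flush cutter with red handles, lying, 45x140x13 mm, left of the locker.
- bench_scraper: Bystander: scraper with green handle, lying, 57x190x19 mm, at the left.
- white_clip: Bystander: white printed clip, 38x64x27 mm, on the right, behind the locker's front.
- spare_block: Bystander: a second black printed block, 27x36x35 mm, on the table to the right of the tray; it stays there.
Things that resemble listed ones, but are neither listed nor needed, are in the scene too. What is meant by the part that bears wedge_grip is not red, and is the smaller of those in its own colour.

How it is judged:
On the way, in this order (a step that is already met when the one before it is completed fails the run):
1. the door stands open by more than 1.2 rad, held by the wedge alone, the hand off both (value of joint locker_door above 1.2 rad and contact force between wedge and locker above 0.05 N and contact force between each of the arm, the fingers and wedge below 0.05 N and contact force between each of the arm, the fingers and locker below 0.05 N), for 0.3 s.
2. the block has been taken out through the front, the door still open by more than 1.2 rad (value of joint locker_door above 1.2 rad and x of part_center in the frame of locker below -0.08 m), for 0.1 s.
At the end, for the whole second after the job is handed in: The door is still open by more than 1.2 rad (69 degrees) and rests on the wedge; the black block from the locker stands upright (within 0.2 rad) and at rest on the floor of the blue tray, its centre inside the tray's walls and no more than 23 mm above the floor (value of joint locker_door above 1.2 rad and contact force between wedge and locker above 0.05 N and x of part_center in the frame of tray_in between -0.071 and 0.071 m and y of part_center in the frame of tray_in between -0.056 and 0.056 m and z of part_center in the frame of tray_in below 0.023 m and angle between part_center's own z axis and vertical below 0.2 rad and linear speed of part below 0.02 m/s); the robot touches nothing.
It fails at once if a bystander is moved by more than 30 mm (distance of any of cutter, bench_scraper, white_clip, spare_block from where it was at the start of the episode above 0.03 m).
It also fails if it takes over 72 s, if anything falls off the work surface, if the arm or the gripper's body presses on something with over 40 N, if the wrist force passes 120 N, or if a joint passes its speed limit or range.

## Working session

There is one attempt and no reset: what is moved stays moved. The work goes in short steps, Python scripts to look and compute and a tool call to move; the robot and the scene stay as the last step left them, time stands still between calls to the robot, and variables do not carry over. Pictures are saved under pics/ and viewed, at most 10 in all, crops included, and the job is handed in when it is done.

Besides the shell and the picture viewer there is one more tool, called as a command line: name --argument value ..., lists and objects as JSON in quotes. jog_arm: Moves the arm, as the interface text tells. Its arguments: {"type":"object","properties":{"deltas":{"type":"array"},"jaw":{"type":"number"}},"required":["deltas"]}

```bash
mkdir -p pics; cat > h.py <<'E'
import numpy as np, cv2
from bench import state, capture, hand_in, tip_extent
def save(c,name):
    cv2.imwrite('pics/'+name, cv2.cvtColor(c['image'],cv2.COLOR_RGB2BGR))
def ray(c,T,uv):
    K=c['camera_matrix']; d=np.linalg.inv(K)@np.array([uv[0],uv[1],1.]); d=np.array([d[0],-d[1],-d[2]])
    return T[:3,3], T[:3,:3]@d
def onz(c,T,uv,z):
    o,d=ray(c,T,uv); return o+d*(z-o[2])/d[2]
E
python3 - <<'E'
from h import *
import pickle
s=state(); print(s)
d={}
for n in ('scene','top'):
    c=capture(n); save(c,n+'0.png'); d[n]=c; print(n,{k:v for k,v in c.items() if k!='image'})
pickle.dump(d,open('c0.pkl','wb'))
E
```

```text
{'clock': 0.0, 'qpos': array([ 1.21238722,  0.43522172,  0.02495732,  1.57411458, -0.01156868,
        1.13398149, -0.07508912]), 'qd': array([-0.00085774,  0.00132456, -0.00035531, -0.00129501, -0.00067333,
        0.00197628,  0.00101687]), 'joint_efforts': array([ 3.78420882e-04, -6.67867184e+01,  9.84503813e-01, -3.14473701e+01,
       -6.08124468e-02,  4.27377212e-02,  1.89409498e-04]), 'position': array([ 0.15796536, -0.60420564,  0.2449388 ]), 'tcp_rot': array([-3.14002049e+00,  1.65165923e-04,  2.55777611e-01]), 'ft_force': array([-0.05538538,  0.52594543,  0.01402136]), 'wrist_torque': array([-0.03443128,  0.00229447, -0.04608542]), 'finger_force': 0.0, 'opening': 0.091847652672346}
scene {'camera_matrix': array([[503.0683076 ,   0.        , 322.20624807],
       [  0.        , 503.0683076 , 241.94468302],
       [  0.        ,   0.        ,   1.        ]]), 'cam_to_world': array([[-0.69787663,  0.54473929, -0.46500248, -0.08727616],
       [-0.71621553, -0.52908531,  0.45508686,  0.5962962 ],
       [ 0.00187771,  0.65063648,  0.75938702,  1.10333283],
       [ 0.        ,  0.        ,  0.        ,  1.        ]])}
top {'camera_matrix': array([[507.45196947,   0.        , 322.69726543],
       [  0.        , 507.45196947, 241.92075003],
       [  0.        ,   0.        ,   1.        ]]), 'cam_to_world': array([[-1.06394209e-02,  9.96472205e-01, -8.32463111e-02,
         4.16178486e-01],
       [-9.99810271e-01, -9.24264312e-03,  1.71462890e-02,
         1.73443831e-04],
       [ 1.63163844e-02,  8.34129435e-02,  9.96381481e-01,
         1.69806044e+00],
       [ 0.00000000e+00,  0.00000000e+00,  0.00000000e+00,
         1.00000000e+00]])}
```

View pics/scene0.png

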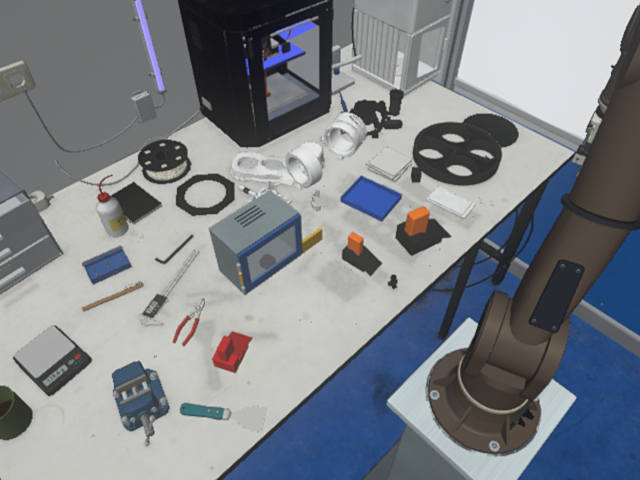

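View pics/top0.png

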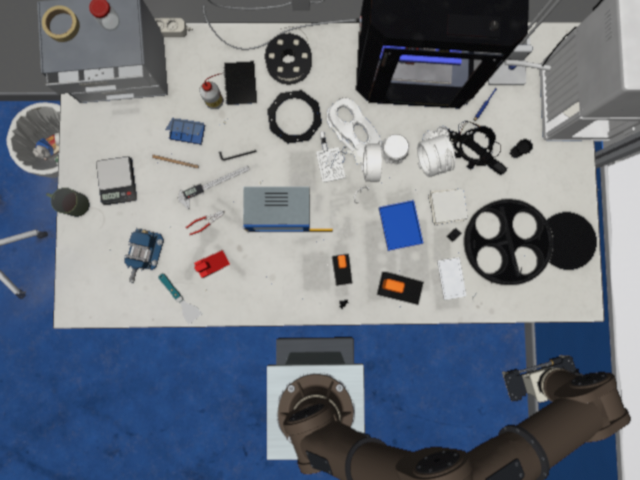

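The scene picture shows the locker at (257,240), the yellow tab at (312,238), the small orange-grip wedge at (360,253), a bigger lookalike at (420,230), a red one at (232,350), and the blue tray at (371,197). In the top picture they are at: locker (277,209), tab (320,230), wedge (342,268), tray (401,226) and spare block (453,235). Next I'll take enlarged crops.

```bash
python3 - <<'E'
import cv2
a=cv2.imread('pics/top0.png')[175:315,235:435]; cv2.imwrite('pics/topc.png',cv2.resize(a,None,fx=4,fy=4,interpolation=cv2.INTER_CUBIC))
a=cv2.imread('pics/scene0.png')[170:310,200:400]; cv2.imwrite('pics/scc.png',cv2.resize(a,None,fx=4,fy=4,interpolation=cv2.INTER_CUBIC))
E
```

```text
(no output)
```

View pics/topc.png

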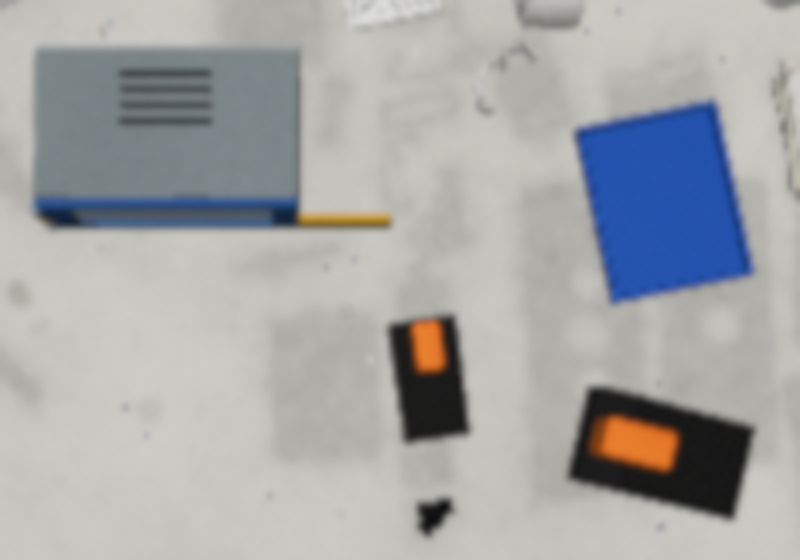

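View pics/scc.png

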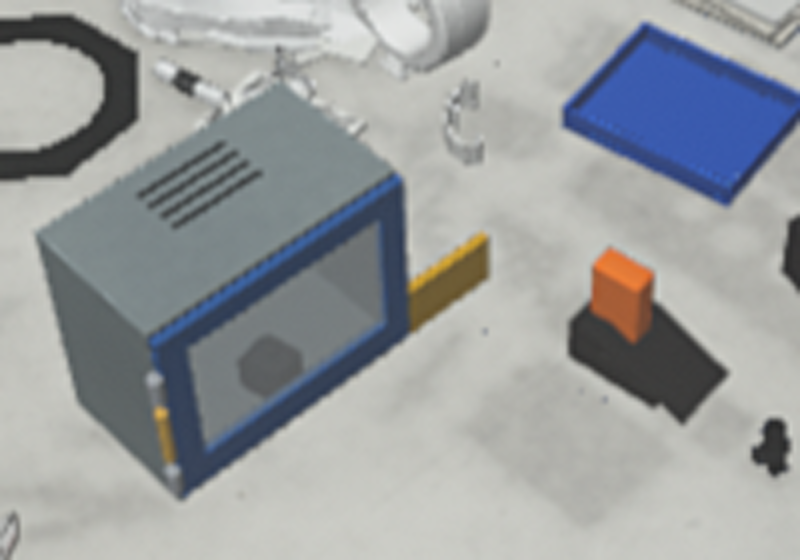

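```bash
python3 - <<'E'
from h import *
import pickle
d=pickle.load(open('c0.pkl','rb')); c=d['top']; T=c['cam_to_world']; s=d['scene']; S=s['cam_to_world']
def p(n,x,y,z): print(n,onz(c,T,(235+x/4,175+y/4),z).round(4))
def q(n,x,y,z): print(n,'S',onz(s,S,(200+x/4,170+y/4),z).round(4))
for n,x,y,z in [('roofBL',35,48,.175),('roofBR',299,48,.175),('roofFR',299,197,.175),('roofFL',35,197,.175),('doortopFR',299,206,.172),('tabR',391,221,.06),('tabRback',391,215,.06),
 ('wTL',389,326,.04),('wTR',455,316,.04),('wNL',406,440,.005),('wNR',468,432,.005),('gripTL',411,321,.088),('gTR',441,320,.088),('gBR',447,371,.088),('gBL',416,374,.088),
 ('t1',576,130,.022),('t2',714,101,.022),('t3',752,272,.022),('t4',612,302,.022)]: p(n,x,y,z)
for n,x,y,z in [('roofFR',402,175,.175),('roofFL',150,338,.175),('roofBL',38,235,.175),('roofBR',283,83,.175),('tabRtop',488,235,.06),('doorbotL',183,497,.014),('blockc',271,366,.03),('blockbot',275,398,.005),('blockL',238,362,.022),('blockR',302,362,.022),
 ('g1',592,262,.088),('g2',610,248,.088),('g3',654,272,.088),('g4',637,287,.088),('nose',728,373,.003),('nose2',684,422,.003),('tray',728,203,.0),('t',648,24,.022),('t',564,108,.022)]: q(n,x,y,z)
E
```

```text
roofBL [0.7127 0.2116 0.175 ]
roofBR [0.7112 0.0115 0.175 ]
roofFR [0.5973 0.0125 0.175 ]
roofFL [0.5991 0.2113 0.175 ]
doortopFR [0.5908 0.0126 0.172 ]
tabR [ 0.5908 -0.0611  0.06  ]
tabRback [ 0.5957 -0.0611  0.06  ]
wTL [ 0.5065 -0.0591  0.04  ]
wTR [ 0.5142 -0.1133  0.04  ]
wNL [ 0.4134 -0.0733  0.005 ]
wNR [ 0.4195 -0.1251  0.005 ]
gripTL [ 0.5077 -0.0749  0.088 ]
gTR [ 0.5083 -0.0988  0.088 ]
gBR [ 0.4677 -0.103   0.088 ]
gBL [ 0.4656 -0.0784  0.088 ]
t1 [ 0.6698 -0.218   0.022 ]
t2 [ 0.6934 -0.3342  0.022 ]
t3 [ 0.5495 -0.3622  0.022 ]
t4 [ 0.5256 -0.245   0.022 ]
roofFR S [0.5876 0.0136 0.175 ]
roofFL S [0.5934 0.2119 0.175 ]
roofBL S [0.7072 0.2107 0.175 ]
roofBR S [0.7051 0.013  0.175 ]
tabRtop S [ 0.5868 -0.0624  0.06  ]
doorbotL S [0.5901 0.2128 0.014 ]
blockc S [0.623  0.1081 0.03  ]
blockbot S [0.6162 0.1129 0.005 ]
blockL S [0.6467 0.1184 0.022 ]
blockR S [0.6161 0.087  0.022 ]
g1 S [ 0.5025 -0.0778  0.088 ]
g2 S [ 0.5027 -0.0956  0.088 ]
g3 S [ 0.4674 -0.1012  0.088 ]
g4 S [ 0.4663 -0.0833  0.088 ]
nose S [ 0.4148 -0.1279  0.003 ]
nose2 S [ 0.4076 -0.0745  0.003 ]
tray S [ 0.5234 -0.2518  0.    ]
t S [ 0.6848 -0.3361  0.022 ]
t S [ 0.6647 -0.2197  0.022 ]
```

The crops and the calibration agree. Locker front edge at x≈0.594, y from 0.012 to 0.212, tab tip at (0.588,-0.062), wedge grip at (0.486,-0.090) with yaw≈8°, block at about (0.622,0.108). The plan is to grip the wedge across its 40 mm side, so the narrow side of the hand clears the locker. Then push the tab open with the wedge's own slope.

```bash
cat >> h.py <<'E'
from scipy.spatial.transform import Rotation as Ro
def plan(wps, mm=38, deg=6.8):
    """rows in tool axes from the present pose through (x,y,z,turn-so-far deg about tool z)"""
    s=state(); R=Ro.from_euler('xyz',s['tcp_rot']).as_matrix(); p=s['position'].copy(); t=0.
    print('from',p.round(4),np.degrees(s['tcp_rot']).round(1),'q',s['qpos'].round(2)); rows=[]
    for w in wps:
        w=np.array(w,float); n=max(1,int(np.ceil(max(np.linalg.norm(w[:3]-p)*1000/mm,abs(w[3]-t)/deg))))
        p0,t0=p.copy(),t
        for i in range(1,n+1):
            g=p0+(w[:3]-p0)*i/n; a=t0+(w[3]-t0)*i/n
            d=np.round(R.T@(g-p)*1000).astype(int); da=round(a-t,1)
            rows.append([d.tolist(),da]); p=p+R@d/1000; R=R@Ro.from_euler('z',da,degrees=True).as_matrix(); t+=da
    for i in range(0,len(rows),5): print(str(rows[i:i+5]).replace(' ',''))
E
python3 - <<'E'
from h import *
plan([(.486,-.0895,.2,-83.4)])
E
```

```text
from [ 0.158  -0.6042  0.245 ] [-179.9    0.    14.7] q [ 1.21  0.44  0.02  1.57 -0.01  1.13 -0.08]
[[[26,-24,3],np.float64(-4.9)],[[29,-22,2],np.float64(-4.9)],[[30,-20,3],np.float64(-4.9)],[[31,-17,3],np.float64(-4.9)],[[33,-14,2],np.float64(-4.9)]]
[[[35,-11,3],np.float64(-4.9)],[[35,-9,3],np.float64(-4.9)],[[35,-5,2],np.float64(-4.9)],[[36,-2,3],np.float64(-5.0)],[[36,0,3],np.float64(-4.9)]]
[[[35,4,2],np.float64(-4.9)],[[36,7,3],np.float64(-4.9)],[[34,10,3],np.float64(-4.9)],[[34,13,3],np.float64(-4.9)],[[32,16,2],np.float64(-4.9)]]
[[[31,18,3],np.float64(-4.9)],[[29,21,3],np.float64(-4.9)]]
```

jog_arm --deltas '[[[26, -24, 3], -4.9], [[29, -22, 2], -4.9], [[30, -20, 3], -4.9], [[31, -17, 3], -4.9], [[33, -14, 2], -4.9]]'

```text
clock: 0.52
position: [0.2546, -0.4519, 0.2322]
tcp_rot: [-3.141, 0.0, 0.687]
ft_force: [1.1, -0.3, 0.2]
opening: 0.0916
finger_force: 0.0
```

jog_arm --deltas '[[[35, -11, 3], -4.9], [[35, -9, 3], -4.9], [[35, -5, 2], -4.9], [[36, -2, 3], -5.0], [[36, 0, 3], -4.9]]'

```text
clock: 0.93
position: [0.3514, -0.2999, 0.2186]
tcp_rot: [3.142, 0.0, 1.117]
ft_force: [0.9, -0.5, 0.5]
opening: 0.0915
finger_force: 0.0
```

jog_arm --deltas '[[[35, 4, 2], -4.9], [[36, 7, 3], -4.9], [[34, 10, 3], -4.9], [[34, 13, 3], -4.9], [[32, 16, 2], -4.9]]'

```text
clock: 1.35
position: [0.4482, -0.1488, 0.2054]
tcp_rot: [-3.141, 0.0, 1.544]
ft_force: [1.2, -0.4, -0.7]
opening: 0.0917
finger_force: 0.0
```

jog_arm --deltas '[[[31, 18, 3], -4.9], [[29, 21, 3], -4.9], [[0, 0, 0], 0]]'

```text
clock: 1.6
position: [0.4891, -0.0828, 0.1996]
tcp_rot: [3.139, -0.004, 1.724]
ft_force: [0.4, 0.5, 0.1]
opening: 0.0919
finger_force: 0.0
```

```bash
sed -i "s/da=round(a-t,1)/da=float(round(a-t,1))/" h.py; python3 - <<'E'
from h import *
import pickle
s=state(); c=capture('wrist'); save(c,'w1.png'); pickle.dump((s,c),open('w1.pkl','wb'))
print(s['position'],np.degrees(s['tcp_rot']),s['qpos'].round(2)); print(c['tool_from_camera'].round(3))
E
```

```text
[ 0.48914186 -0.08279984  0.19963635] [179.83917939  -0.202813    98.80614556] [ 0.49  0.33 -0.54  1.91  0.2   0.96  0.01]
[[-0.001  0.952  0.306  0.084]
 [ 1.     0.001 -0.001 -0.001]
 [-0.001  0.306 -0.952 -0.138]
 [ 0.     0.     0.     1.   ]]
```

View pics/w1.png

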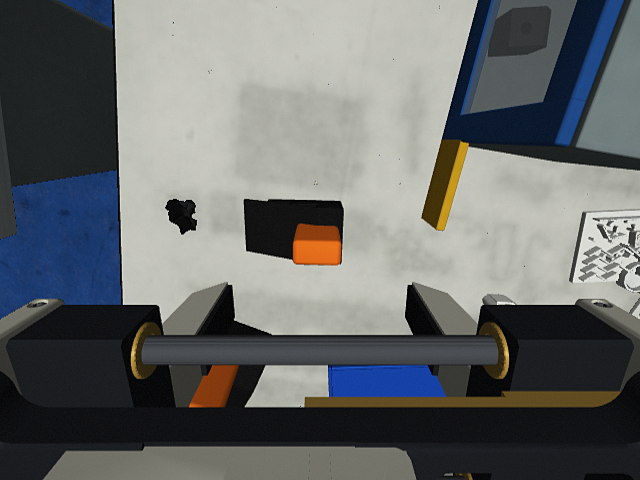

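The wrist view shows the wedge at (245–343, 200–264), its orange rib at (293–341, 226–264), and the tab at (422–468, 140–230). Next I'll compute the rib and tab positions.

```bash
cat >> h.py <<'E'
def wristT(s,c):
    T=np.eye(4); T[:3,:3]=Ro.from_euler('xyz',s['tcp_rot']).as_matrix(); T[:3,3]=s['position']
    return T@c['tool_from_camera']
E
python3 - <<'E'
from h import *
import pickle
s,c=pickle.load(open('w1.pkl','rb')); T=wristT(s,c)
for u,z in [((299,226),.088),((340,226),.088),((341,264),.088),((294,264),.088),((245,200),.005),((247,251),.005),((343,202),.04),((440,230),.06),((425,220),.06),((468,142),.06)]: print(u,onz(c,T,u,z).round(4))
plan([(.484,-.090,.2,0),(.484,-.09,.069,0)])
E
```

```text
(299, 226) [ 0.4704 -0.0686  0.088 ]
(340, 226) [ 0.502  -0.0637  0.088 ]
(341, 264) [ 0.5083 -0.095   0.088 ]
(294, 264) [ 0.4706 -0.1007  0.088 ]
(245, 200) [ 0.411  -0.0723  0.005 ]
(247, 251) [ 0.4178 -0.1267  0.005 ]
(343, 202) [ 0.506  -0.0531  0.04  ]
(440, 230) [ 0.592  -0.0611  0.06  ]
(425, 220) [ 0.5768 -0.0543  0.06  ]
(468, 142) [0.5951 0.0138 0.06  ]
from [ 0.4875 -0.086   0.1994] [ 1.80e+02 -1.00e-01  9.85e+01] q [ 0.49  0.33 -0.54  1.91  0.2   0.96  0.01]
[[[-3,-4,-1],0.0],[[0,0,33],0.0],[[0,0,33],0.0],[[-1,0,33],0.0],[[0,0,32],0.0]]
```

jog_arm --deltas '[[[-2, 0, 30], 0], [[0, 0, 34], 0], [[0, 0, 34], 0], [[0, 0, 32], 0], [[0, 0, 0], 0]]'

```text
clock: 2.07
position: [0.4822, -0.0928, 0.0649]
tcp_rot: [-3.133, -0.002, 1.71]
ft_force: [-0.4, 0.7, -0.1]
opening: 0.0921
finger_force: 0.0
```

jog_arm --deltas '[[[0, 0, 0], 0], [[0, 0, 0], 0], [[0, 0, 0], 0], [[0, 0, 0], 0], [[0, 0, 0], 0]]' --jaw 25

```text
clock: 2.48
position: [0.4873, -0.0922, 0.0711]
tcp_rot: [3.139, 0.001, 1.711]
ft_force: [0.5, -0.6, -1.2]
opening: 0.0628
finger_force: 0.0
```

jog_arm --deltas '[[[0, 0, 0], 0], [[0, 0, 0], 0]]'

```text
clock: 2.65
position: [0.4867, -0.092, 0.0703]
tcp_rot: [3.141, 0.0, 1.711]
ft_force: [0.1, 0.1, 0.2]
opening: 0.0494
finger_force: 0.0
```

jog_arm --deltas '[[[0, 0, 0], 0], [[0, 0, 0], 0], [[0, 0, 0], 0], [[0, 0, 0], 0]]'

```text
clock: 2.98
position: [0.487, -0.0919, 0.07]
tcp_rot: [3.141, 0.0, 1.711]
ft_force: [0.4, 0.1, 6.0]
opening: 0.0399
finger_force: 30.0
```

```bash
python3 - <<'E'
from h import *
s=state();print(s['opening'],s['finger_force'])
plan([(.487,-.092,.165,0),(.685,-.036,.165,8.0)],mm=30)
E
```

```text
0.039905984996804984 29.998209178447723
from [ 0.487  -0.0919  0.07  ] [179.9   0.   98.1] q [ 0.42  0.5  -0.45  2.04  0.35  0.67 -0.12]
[[[0,0,-24],0.0],[[0,0,-23],0.0],[[0,0,-24],0.0],[[0,0,-24],0.0],[[4,29,0],1.1]]
[[[4,29,0],1.2],[[6,29,0],1.1],[[5,29,0],1.2],[[6,29,0],1.1],[[7,28,0],1.2]]
[[[8,29,0],1.1]]
```

Gripped at 40 mm with 30 N. Next I lift the wedge and carry it over the tab.

jog_arm --deltas '[[[0, 0, -24], 0], [[0, 0, -23], 0], [[0, 0, -24], 0], [[0, 0, -24], 0], [[4, 29, 0], 1.1]]'

```text
clock: 3.4
position: [0.5114, -0.0861, 0.1676]
tcp_rot: [-3.14, 0.003, 1.69]
ft_force: [-0.3, -0.7, -4.3]
opening: 0.0397
finger_force: 30.0
```

jog_arm --deltas '[[[4, 29, 0], 1.2], [[6, 29, 0], 1.1], [[5, 29, 0], 1.2], [[6, 29, 0], 1.1], [[7, 28, 0], 1.2]]'

```text
clock: 3.82
position: [0.6562, -0.0443, 0.1633]
tcp_rot: [-3.139, 0.0, 1.59]
ft_force: [0.0, -0.4, -4.2]
opening: 0.0398
finger_force: 30.0
```

jog_arm --deltas '[[[8, 29, 0], 1.1], [[0, 0, 0], 0], [[0, 0, 0], 0], [[0, 0, 0], 0]]'

```text
clock: 4.15
position: [0.6835, -0.0359, 0.1632]
tcp_rot: [-3.138, 0.0, 1.572]
ft_force: [-0.3, -0.4, -4.7]
opening: 0.0397
finger_force: 30.0
```

```bash
python3 - <<'E'
from h import *
s=state();print(s['opening'],s['finger_force'],s['ft_force'])
plan([(.685,-.036,.165,0),(.685,-.036,.073,0)],mm=25)
c=capture('wrist'); save(c,'w2.png'); print(s['position'])
E
```

```text
0.0397246558602324 29.995150566101074 [-0.33891205 -0.44906185 -4.66371805]
from [ 0.6835 -0.0359  0.1632] [-179.8    0.    90.1] q [ 0.24  0.64 -0.43  1.48  0.29  1.09 -0.25]
[[[0,2,-2],0.0],[[0,0,23],0.0],[[0,0,23],0.0],[[0,0,23],0.0],[[0,0,23],0.0]]
[ 0.68345356 -0.03592434  0.1631719 ]
```

View pics/w2.png

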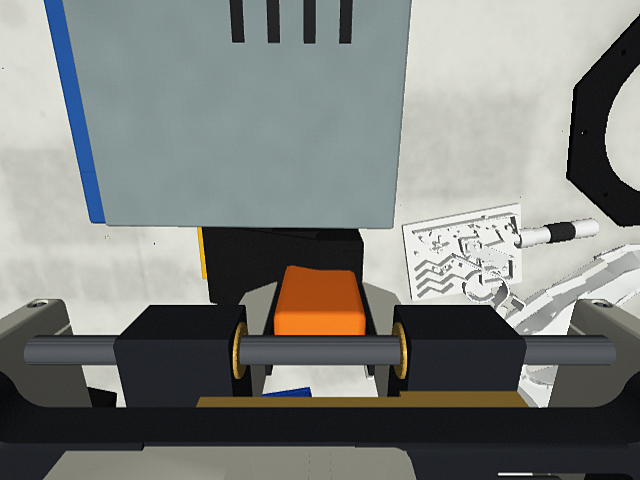

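The wedge hangs level behind the tab (yellow edge at (203,255)) and clear of the locker side. I'll lower it now.

jog_arm --deltas '[[[0, 2, 22], 0], [[0, 0, 24], 0], [[0, 0, 24], 0], [[0, 0, 20], 0], [[0, 0, 0], 0]]'

```text
clock: 4.62
position: [0.6843, -0.037, 0.0713]
tcp_rot: [-3.137, 0.001, 1.571]
ft_force: [-1.6, 0.2, -4.0]
opening: 0.0399
finger_force: 30.0
```

jog_arm --deltas '[[[0, 0, 0], 0], [[0, 0, 0], 0]]'

```text
clock: 4.78
position: [0.6867, -0.0361, 0.076]
tcp_rot: [3.141, 0.0, 1.571]
ft_force: [0.3, 0.3, -4.4]
opening: 0.0396
finger_force: 30.0
```

```bash
cat > arc.py <<'E'
from h import *
H=np.array([.591,.212]); 
def g(th,r=.248,b=.061):
    return H+r*np.array([-np.sin(th),-np.cos(th)])+b*np.array([np.cos(th),-np.sin(th)])
if __name__=='__main__':
    w=[(*g(np.radians(a)),.071,a) for a in range(0,98,4)]+[(*g(np.radians(98)),.071,98)]
    plan(w,mm=30,deg=4.5)
E
python3 arc.py
```

```text
from [ 0.6867 -0.0361  0.076 ] [180.   0.  90.] q [ 0.22  0.73 -0.41  1.54  0.34  0.93 -0.29]
[[[0,-17,2],0.0],[[0,-18,3],0.0],[[-4,-17,0],4.0],[[-3,-18,0],4.0],[[-4,-17,0],4.0]]
[[[-3,-18,0],4.0],[[-4,-17,0],4.0],[[-4,-17,0],4.0],[[-3,-18,0],4.0],[[-4,-17,0],4.0]]
[[[-4,-18,0],4.0],[[-3,-17,0],4.0],[[-4,-18,0],4.0],[[-4,-17,0],4.0],[[-3,-18,0],4.0]]
[[[-4,-17,0],4.0],[[-4,-18,0],4.0],[[-3,-17,0],4.0],[[-4,-17,0],4.0],[[-3,-18,0],4.0]]
[[[-4,-17,0],4.0],[[-4,-18,0],4.0],[[-3,-17,0],4.0],[[-4,-18,0],4.0],[[-4,-17,0],4.0]]
[[[-3,-18,0],4.0],[[-2,-8,0],2.0]]
```

jog_arm --deltas '[[[0, -10, 4], 0], [[0, -12, 1], 0], [[0, -13, 0], 0], [[-4, -17, 0], 4], [[-3, -18, 0], 4]]'

```text
clock: 5.2
position: [0.6168, -0.0419, 0.0713]
tcp_rot: [3.139, -0.0, 1.429]
ft_force: [0.6, 1.5, -5.1]
opening: 0.0399
finger_force: 30.0
```

jog_arm --deltas '[[[-4, -17, 0], 4], [[-3, -18, 0], 4], [[-4, -17, 0], 4], [[-4, -17, 0], 4], [[-3, -18, 0], 4]]'

```text
clock: 5.62
position: [0.5286, -0.0356, 0.0715]
tcp_rot: [3.139, -0.001, 1.079]
ft_force: [-0.7, -1.3, -4.4]
opening: 0.0401
finger_force: 30.0
```

```bash
python3 - <<'E'
from h import *
s=state();print(s['position'],s['ft_force'],s['qpos'].round(2))
a=capture('scene')['image'][150:330,180:420]; b=capture('top')['image'][170:320,200:400]
a=cv2.resize(a,None,fx=2,fy=2); b=cv2.resize(b,(480,360),interpolation=2); im=np.hstack([cv2.resize(a,(400,300)),cv2.resize(b,(400,300))])
cv2.imwrite('pics/m1.png',im[:,:,::-1])
E
```

```text
[ 0.52858365 -0.03555607  0.07145018] [-0.74995146 -1.29260536 -4.38487322] [ 0.19  0.52 -0.3   1.97  0.24  0.68 -0.75]
```

View pics/m1.png

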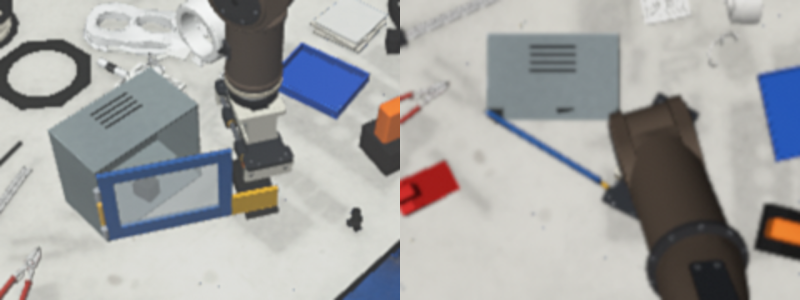

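Picture: the wedge is pushing the tab, and the door is open about 32°. I continue the arc.

```bash
python3 - <<'E'
from arc import *
s=state(); y0=np.degrees(s['tcp_rot'][2]); th0=90-y0; print(th0,g(np.radians(th0)))
w=[(*g(np.radians(th0+(98-th0)*i/16)),.071,(98-th0)*i/16) for i in range(1,17)]
plan(w,mm=40,deg=6)
E
```

```text
28.03097065894282 [ 0.52829702 -0.03557491]
from [ 0.5261 -0.0343  0.0712] [-180.    0.   62.] q [ 0.19  0.52 -0.3   1.97  0.24  0.68 -0.75]
[[[-4,-17,0],4.4],[[-4,-19,0],4.3],[[-4,-19,0],4.4],[[-4,-19,0],4.4],[[-4,-19,0],4.4]]
[[[-4,-19,0],4.3],[[-3,-19,0],4.4],[[-4,-19,0],4.4],[[-4,-19,0],4.4],[[-4,-19,0],4.3]]
[[[-4,-19,0],4.4],[[-4,-19,0],4.4],[[-4,-20,0],4.3],[[-4,-19,0],4.4],[[-4,-19,0],4.4]]
[[[-4,-19,0],4.4]]
```

jog_arm --deltas '[[[-4, -17, 0], 4.4], [[-4, -19, 0], 4.3], [[-4, -19, 0], 4.4], [[-4, -19, 0], 4.4], [[-4, -19, 0], 4.4]]'

```text
clock: 6.13
position: [0.4432, 0.0047, 0.071]
tcp_rot: [3.14, -0.002, 0.697]
ft_force: [-0.8, 0.4, -4.3]
opening: 0.0399
finger_force: 30.0
```

jog_arm --deltas '[[[-4, -19, 0], 4.3], [[-3, -19, 0], 4.4], [[-4, -19, 0], 4.4], [[-4, -19, 0], 4.4], [[-4, -19, 0], 4.3]]'

```text
clock: 6.55
position: [0.3777, 0.0763, 0.0709]
tcp_rot: [3.141, -0.002, 0.317]
ft_force: [-0.1, 0.5, -5.9]
opening: 0.04
finger_force: 30.0
```

```bash
python3 - <<'E'
from arc import *
s=state(); y0=np.degrees(s['tcp_rot'][2]); th0=90-y0; print(th0,g(np.radians(th0)))
w=[(*g(np.radians(th0+(98-th0)*i/7)),.071,(98-th0)*i/7) for i in range(1,8)]
plan(w,mm=40,deg=6)
E
```

```text
71.81865930471804 [0.37441528 0.07666317]
from [0.3777 0.0763 0.0709] [ 1.80e+02 -1.00e-01  1.82e+01] q [-0.24  0.33 -0.13  2.32  0.09  0.49 -1.68]
[[[-6,-18,0],3.7],[[-4,-16,0],3.8],[[-3,-16,0],3.7],[[-4,-17,0],3.8],[[-3,-16,0],3.7]]
[[[-4,-16,0],3.7],[[-3,-17,0],3.8]]
```

jog_arm --deltas '[[[-5, -17, 0], 3.7], [[-4, -16, 0], 3.8], [[-3, -16, 0], 3.7], [[-4, -17, 0], 3.8], [[-3, -16, 0], 3.7]]'

```text
clock: 6.97
position: [0.3437, 0.1533, 0.0709]
tcp_rot: [-3.14, -0.002, -0.008]
ft_force: [-0.7, 1.0, -3.9]
opening: 0.0401
finger_force: 30.0
```

jog_arm --deltas '[[[-4, -14, 0], 3.7], [[-2, -10, 0], 3], [[0, 0, 1], 0], [[0, 0, 0], 0], [[0, 0, 0], 0]]'

```text
clock: 7.38
position: [0.339, 0.1764, 0.0694]
tcp_rot: [-3.14, -0.002, -0.121]
ft_force: [-1.2, 2.1, 3.0]
opening: 0.04
finger_force: 30.0
```

```bash
python3 - <<'E'
from arc import *
s=state(); print(s['position'],np.degrees(s['tcp_rot']),s['qpos'].round(2),s['ft_force'],g(np.radians(97)))
a=capture('scene')['image'][150:330,180:420]; b=capture('top')['image'][170:320,200:400]
im=np.hstack([cv2.resize(a,(400,300)),cv2.resize(b,(400,300))])
cv2.imwrite('pics/m2.png',im[:,:,::-1])
E
```

```text
[0.33902118 0.17638802 0.06944739] [-1.79905318e+02 -9.05709798e-02 -6.92155281e+00] [-0.61  0.33 -0.02  2.33  0.01  0.48 -2.32] [-1.23217708  2.0593147   3.02508458] [0.33741452 0.18167828]
```

View pics/m2.png

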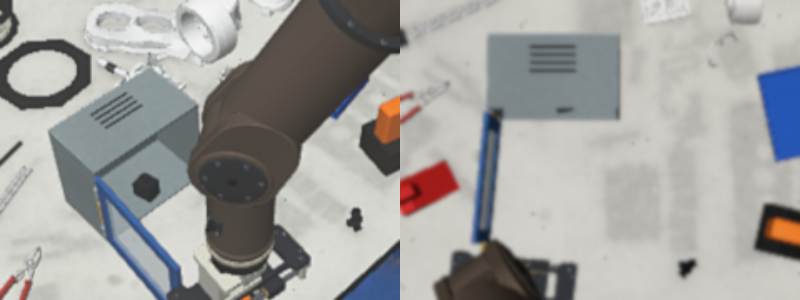

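The door stands at about 96° with the wedge under the tab. I release gently, opening only to 50 mm so the front finger does not reach the tab, and lift.

jog_arm --deltas '[[[0, 0, 0], 0], [[0, 0, 0], 0], [[0, 0, 0], 0]]' --jaw 50

```text
clock: 7.73
position: [0.3382, 0.1753, 0.0687]
tcp_rot: [3.141, 0.0, -0.124]
ft_force: [0.1, 0.5, -0.7]
opening: 0.0496
finger_force: 0.0
```

jog_arm --deltas '[[[0, 0, -12], 0], [[0, 0, -25], 0], [[0, 0, -38], 0], [[0, 0, -38], 0], [[0, 0, -38], 0]]'

```text
clock: 8.15
position: [0.3375, 0.175, 0.2213]
tcp_rot: [3.141, 0.001, -0.123]
ft_force: [1.3, 1.0, -0.7]
opening: 0.0499
finger_force: 0.0
```

jog_arm --deltas '[[[0, 0, -38], 0], [[0, 0, -38], 0], [[0, 0, -20], 0], [[0, 0, 0], 0], [[0, 0, 0], 0]]'

```text
clock: 8.57
position: [0.3385, 0.1758, 0.3164]
tcp_rot: [-3.14, -0.002, -0.124]
ft_force: [-0.3, 0.0, -0.8]
opening: 0.0501
finger_force: 0.0
```

```bash
python3 - <<'E'
from arc import *
s=state(); print(s['position'],np.degrees(s['tcp_rot']),s['qpos'].round(2),s['ft_force'])
import pickle
cs=[capture('scene'),capture('top')]; pickle.dump(cs,open('c3.pkl','wb'))
a=cs[0]['image'][180:330,200:400]; b=cs[1]['image'][170:320,200:400]
im=np.hstack([cv2.resize(a,(400,300),interpolation=2),cv2.resize(b,(400,300))])
cv2.imwrite('pics/m3.png',im[:,:,::-1])
E
```

```text
[0.3384864  0.17578174 0.31640124] [-1.79927562e+02 -9.64167599e-02 -7.07672254e+00] [-0.61 -0.03 -0.01  1.99 -0.    1.18 -2.31] [-0.33303682  0.0055484  -0.82371507]
```

View pics/m3.png

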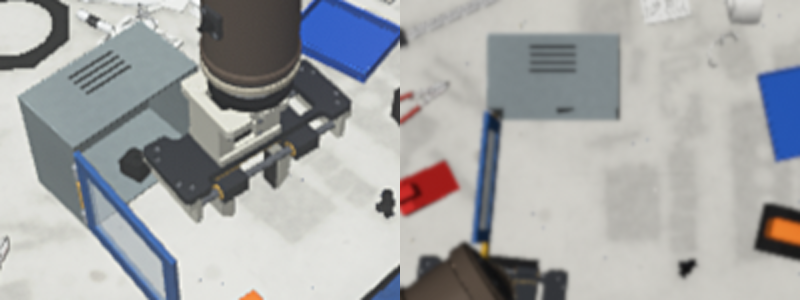

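The door stays propped on its own at about 96°. In the scene crop the block is at pixel (266,262). Next I need the slant. The jog only turns about tool z, but q6 tops out at 2 rad with the arm raised, so going higher there should tilt the tool outwards. I'll bring the wrist camera to the robot side (yaw 180°) and raise the arm.

```bash
python3 - <<'E'
from h import *
plan([(.48,0,.52,-187)],mm=38,deg=7)
E
```

```text
from [0.3376 0.1753 0.3146] [ 1.799e+02  1.000e-01 -7.100e+00] q [-0.61 -0.03 -0.01  1.99 -0.    1.18 -2.31]
[[[6,6,-8],-6.9],[[5,6,-7],-7.0],[[5,7,-8],-6.9],[[3,8,-7],-6.9],[[3,8,-8],-6.9]]
[[[2,8,-8],-7.0],[[0,8,-7],-6.9],[[0,9,-8],-6.9],[[-2,8,-7],-6.9],[[-2,8,-8],-7.0]]
[[[-3,8,-8],-6.9],[[-4,7,-7],-6.9],[[-5,7,-8],-6.9],[[-6,6,-7],-7.0],[[-7,5,-8],-6.9]]
[[[-7,4,-8],-6.9],[[-7,4,-7],-6.9],[[-8,3,-8],-7.0],[[-8,1,-8],-6.9],[[-9,1,-7],-6.9]]
[[[-8,-1,-8],-6.9],[[-8,-1,-7],-7.0],[[-8,-2,-8],-6.9],[[-8,-4,-8],-6.9],[[-7,-4,-7],-6.9]]
[[[-7,-5,-8],-7.0],[[-6,-6,-7],-6.9]]
```

jog_arm --deltas '[[[6, 6, -8], -6.9], [[5, 6, -7], -7.0], [[5, 7, -8], -6.9], [[3, 8, -7], -6.9], [[3, 8, -8], -6.9]]'

```text
clock: 9.08
position: [0.364, 0.1425, 0.3523]
tcp_rot: [3.141, 0.004, 0.487]
ft_force: [0.4, -0.3, -0.8]
opening: 0.0501
finger_force: 0.0
```

jog_arm --deltas '[[[2, 8, -8], -7.0], [[0, 8, -7], -6.9], [[0, 9, -8], -6.9], [[-2, 8, -7], -6.9], [[-2, 8, -8], -7.0]]'

```text
clock: 9.5
position: [0.3902, 0.1101, 0.3903]
tcp_rot: [-3.14, 0.003, 1.092]
ft_force: [-1.0, -0.6, -0.2]
opening: 0.0502
finger_force: 0.0
```

jog_arm --deltas '[[[-3, 8, -8], -6.9], [[-4, 7, -7], -6.9], [[-5, 7, -8], -6.9], [[-6, 6, -7], -7.0], [[-7, 5, -8], -6.9]]'

```text
clock: 9.92
position: [0.417, 0.0775, 0.4282]
tcp_rot: [-3.138, 0.001, 1.696]
ft_force: [0.1, 0.3, 0.0]
opening: 0.0503
finger_force: 0.0
```

jog_arm --deltas '[[[-7, 4, -8], -6.9], [[-7, 4, -7], -6.9], [[-8, 3, -8], -7.0], [[-8, 1, -8], -6.9], [[-9, 1, -7], -6.9]]'

```text
clock: 10.33
position: [0.4436, 0.0454, 0.4664]
tcp_rot: [-3.139, -0.001, 2.3]
ft_force: [0.3, 0.4, 0.4]
opening: 0.05
finger_force: 0.0
```

jog_arm --deltas '[[[-8, -1, -8], -6.9], [[-8, -1, -7], -7.0], [[-8, -2, -8], -6.9], [[-8, -4, -8], -6.9], [[-7, -4, -7], -6.9]]'

```text
clock: 10.75
position: [0.4695, 0.0129, 0.5043]
tcp_rot: [-3.14, -0.003, 2.904]
ft_force: [0.3, 0.4, -0.8]
opening: 0.0499
finger_force: 0.0
```

jog_arm --deltas '[[[-7, -5, -8], -7.0], [[-6, -6, -7], -6.9], [[0, 0, -30], 0], [[0, 0, -30], 0], [[0, 0, -30], 0]]' --jaw 70

```text
clock: 11.17
position: [0.4802, 0.0001, 0.61]
tcp_rot: [-3.141, -0.004, 3.14]
ft_force: [0.1, 0.2, 1.6]
opening: 0.0697
finger_force: 0.0
```

jog_arm --deltas '[[[0, 0, -30], 0], [[0, 0, -30], 0], [[0, 0, -30], 0], [[0, 0, -30], 0]]'

```text
clock: 11.5
position: [0.4734, 0.0, 0.6749]
tcp_rot: [-3.141, 0.053, 3.139]
ft_force: [-0.3, -0.1, 0.2]
opening: 0.0698
finger_force: 0.0
```

```bash
cat > st.py <<'E'
from h import *
s=state(); print(s['clock'],s['position'].round(3),np.degrees(s['tcp_rot']).round(1),s['qpos'].round(2),s['ft_force'].round(1), 'zaxis',Ro.from_euler('xyz',s['tcp_rot']).as_matrix()[:,2].round(3))
E
python3 st.py
```

```text
11.5 [0.473 0.    0.675] [-179.9    3.1  179.9] [-0.65  0.12  0.69  0.99 -0.09  2.    1.56] [-0.3 -0.1  0.2] zaxis [ 0.053 -0.001 -0.999]
```

q6 has reached its stop and the tool is starting to tilt outwards (+x), as predicted. I keep going.

jog_arm --deltas '[[[0, 0, -30], 0], [[0, 0, -30], 0], [[0, 0, -30], 0], [[0, 0, -30], 0], [[0, 0, -30], 0]]'

```text
clock: 11.92
position: [0.4513, -0.0, 0.7246]
tcp_rot: [3.139, 0.168, 3.14]
ft_force: [-0.2, 0.6, 1.1]
opening: 0.0698
finger_force: 0.0
```

jog_arm --deltas '[[[0, 0, -30], 0], [[0, 0, -30], 0], [[0, 0, -30], 0], [[0, 0, -30], 0], [[0, 0, -30], 0]]'

```text
clock: 12.33
position: [0.4354, -0.0016, 0.7546]
tcp_rot: [3.131, 0.241, -3.141]
ft_force: [-0.2, -0.2, 0.6]
opening: 0.0697
finger_force: 0.0
```

```bash
python3 st.py
```

```text
12.3333 [ 0.435 -0.002  0.755] [ 179.4   13.8 -180. ] [-0.48  0.    0.35  0.9   0.02  2.    1.45] [-0.2 -0.2  0.6] zaxis [ 0.239  0.011 -0.971]
```

jog_arm --deltas '[[[-15, 0, -35], 0], [[-15, 0, -35], 0], [[-15, 0, -35], 0], [[-15, 0, -35], 0], [[-15, 0, -35], 0]]'

```text
clock: 12.75
position: [0.4566, -0.0069, 0.818]
tcp_rot: [3.117, 0.39, 3.136]
ft_force: [-0.4, 0.9, -1.0]
opening: 0.07
finger_force: 0.0
```

jog_arm --deltas '[[[-15, 0, -35], 0], [[-15, 0, -35], 0], [[-15, 0, -35], 0], [[-15, 0, -35], 0], [[-15, 0, -35], 0]]'

```text
clock: 13.17
position: [0.4493, -0.0118, 0.8813]
tcp_rot: [3.104, 0.539, 3.133]
ft_force: [0.7, 1.0, 0.2]
opening: 0.07
finger_force: 0.0
```

```bash
python3 st.py
```

```text
13.1667 [ 0.449 -0.012  0.881] [177.9  30.9 179.5] [-0.65  0.01  0.58  0.59 -0.    2.    1.5 ] [0.7 1.  0.2] zaxis [ 0.513  0.033 -0.858]
```

jog_arm --deltas '[[[-18, 0, -35], 0], [[-18, 0, -35], 0], [[-18, 0, -35], 0], [[-18, 0, -35], 0], [[-18, 0, -35], 0]]'

```text
clock: 13.58
position: [0.4258, -0.0202, 0.9445]
tcp_rot: [3.088, 0.69, 3.123]
ft_force: [-0.1, 0.1, -0.5]
opening: 0.0699
finger_force: 0.0
```

```bash
python3 st.py
```

```text
13.5833 [ 0.426 -0.02   0.945] [176.9  39.5 179. ] [-0.37  0.01  0.29  0.44  0.01  2.    1.5 ] [-0.1  0.1 -0.5] zaxis [ 0.637  0.042 -0.77 ]
```

The slant is 39.5°. Now I go down in front of the locker and work out the block's position by code.

```bash
python3 - <<'E'
from h import *
import pickle
c=pickle.load(open('c3.pkl','rb'))[0]; im=c['image']; sub=im[235:290,240:300].max(axis=2)
m=(sub<62).astype('uint8'); n,l,st,ce=cv2.connectedComponentsWithStats(m)
for i in range(1,n):
    if st[i,4]>60:
        print(st[i],ce[i]+[240,235]); print(onz(c,c['cam_to_world'],ce[i]+[240,235],.0225))
        ct=cv2.findContours((l==i).astype('uint8'),0,2)[0][0]; print((cv2.approxPolyDP(ct,1.3,True)[:,0]+[240,235]).tolist())
plan([(.48,.06,.5,0),(.515,.10,.16,0)])
E
```

```text
[ 20  20  15  16 111] [266.76576577 262.93693694]
[0.62597679 0.10986117 0.0225    ]
[[265, 255], [260, 260], [261, 265], [269, 270], [274, 265], [272, 262], [266, 263], [262, 261], [265, 256], [269, 260], [269, 256]]
from [ 0.4258 -0.0202  0.9445] [176.9  39.5 179. ] q [-0.37  0.01  0.29  0.44  0.01  2.    1.5 ]
[[[20,5,32],0.0],[[20,5,31],0.0],[[21,5,32],0.0],[[20,5,32],0.0],[[20,5,31],0.0]]
[[[20,5,32],0.0],[[20,5,32],0.0],[[21,6,31],0.0],[[20,5,32],0.0],[[20,5,32],0.0]]
[[[20,5,32],0.0],[[20,5,31],0.0],[[19,3,29],0.0],[[19,2,28],0.0],[[19,3,29],0.0]]
[[[19,2,28],0.0],[[19,3,29],0.0],[[19,2,29],0.0],[[19,3,28],0.0],[[19,2,29],0.0]]
[[[19,3,28],0.0],[[19,2,29],0.0]]
```

jog_arm --deltas '[[[20, 5, 32], 0], [[20, 5, 31], 0], [[21, 5, 32], 0], [[20, 5, 32], 0], [[20, 5, 31], 0]]'

```text
clock: 14.0
position: [0.4456, 0.0095, 0.7761]
tcp_rot: [3.081, 0.688, 3.116]
ft_force: [0.2, 0.5, 0.7]
opening: 0.0703
finger_force: 0.0
```

jog_arm --deltas '[[[20, 5, 32], 0], [[20, 5, 32], 0], [[21, 6, 31], 0], [[20, 5, 32], 0], [[20, 5, 32], 0]]'

```text
clock: 14.42
position: [0.4682, 0.0444, 0.5907]
tcp_rot: [3.081, 0.687, 3.116]
ft_force: [2.0, 0.7, -0.6]
opening: 0.0702
finger_force: 0.0
```

jog_arm --deltas '[[[20, 5, 32], 0], [[20, 5, 31], 0], [[19, 3, 29], 0], [[19, 2, 28], 0], [[19, 3, 29], 0]]'

```text
clock: 14.83
position: [0.4874, 0.0707, 0.4154]
tcp_rot: [3.08, 0.687, 3.116]
ft_force: [1.2, 0.2, 0.1]
opening: 0.07
finger_force: 0.0
```

```bash
python3 - <<'E'
from h import *
exec(open('st.py').read())
plan([(.515,.10,.16,0)])
E
```

```text
14.8333 [0.487 0.071 0.415] [176.5  39.4 178.5] [-0.37 -0.26 -0.02  2.13  0.34  0.64  0.96] [1.2 0.2 0.1] zaxis [ 0.634  0.045 -0.772]
from [0.4874 0.0707 0.4154] [176.5  39.4 178.5] q [-0.37 -0.26 -0.02  2.13  0.34  0.64  0.96]
[[[20,2,31],0.0],[[20,3,31],0.0],[[21,2,31],0.0],[[20,3,30],0.0],[[20,2,31],0.0]]
[[[20,2,31],0.0],[[20,3,31],0.0]]
```

jog_arm --deltas '[[[20, 2, 31], 0], [[20, 3, 31], 0], [[11, 1, 16], 0], [[10, 1, 15], 0]]'

```text
clock: 15.17
position: [0.4984, 0.083, 0.3042]
tcp_rot: [3.081, 0.684, 3.117]
ft_force: [0.6, -0.1, 0.8]
opening: 0.0701
finger_force: 0.0
```

```bash
python3 st.py
```

```text
15.1667 [0.498 0.083 0.304] [176.5  39.2 178.6] [-0.26 -0.11 -0.15  2.31  0.61  0.35  0.64] [ 0.6 -0.1  0.8] zaxis [ 0.632  0.045 -0.774]
```

jog_arm --deltas '[[[10, 1, 15], 0], [[10, 1, 15], 0]]'

```text
clock: 15.33
position: [0.5026, 0.0871, 0.2701]
tcp_rot: [3.079, 0.685, 3.115]
ft_force: [0.5, -0.5, 0.9]
opening: 0.0698
finger_force: 0.0
```

```bash
python3 st.py
```

```text
15.3333 [0.503 0.087 0.27 ] [176.4  39.3 178.5] [-0.19 -0.04 -0.23  2.35  0.89  0.27  0.35] [ 0.5 -0.5  0.9] zaxis [ 0.633  0.046 -0.773]
```

q5 is swinging round as hoped and the tilt is holding. I continue slowly.

jog_arm --deltas '[[[7, 1, 10], 0], [[7, 1, 10], 0], [[7, 1, 10], 0]]'

```text
clock: 15.58
position: [0.5055, 0.0916, 0.2341]
tcp_rot: [3.08, 0.686, 3.115]
ft_force: [1.0, 0.1, 0.3]
opening: 0.0706
finger_force: 0.0
```

```bash
python3 st.py
```

```text
15.5833 [0.505 0.092 0.234] [176.5  39.3 178.5] [-0.19  0.03 -0.26  2.4   1.34  0.25 -0.13] [1.  0.1 0.3] zaxis [ 0.633  0.045 -0.773]
```

jog_arm --deltas '[[[7, 1, 10], 0], [[7, 1, 10], 0], [[7, 1, 10], 0]]'

```text
clock: 15.83
position: [0.5083, 0.0966, 0.198]
tcp_rot: [3.08, 0.686, 3.116]
ft_force: [-0.0, -0.5, -0.9]
opening: 0.0697
finger_force: 0.0
```

```bash
python3 - <<'E'
from h import *
exec(open('st.py').read())
plan([(.515,.10,.16,0)],mm=15)
E
```

```text
15.8333 [0.508 0.097 0.198] [176.5  39.3 178.5] [-0.2   0.12 -0.28  2.44  1.8   0.28 -0.61] [-0.  -0.5 -0.9] zaxis [ 0.633  0.046 -0.772]
from [0.5083 0.0966 0.198 ] [176.5  39.3 178.5] q [-0.2   0.12 -0.28  2.44  1.8   0.28 -0.61]
[[[6,0,11],0.0],[[7,1,12],0.0],[[6,0,11],0.0]]
```

jog_arm --deltas '[[[6, 0, 11], 0], [[7, 1, 12], 0], [[0, 0, 0], 0], [[0, 0, 0], 0]]'

```text
clock: 16.17
position: [0.5129, 0.0985, 0.1726]
tcp_rot: [3.081, 0.685, 3.116]
ft_force: [0.3, -0.3, -0.2]
opening: 0.07
finger_force: 0.0
```

```bash
cat >> h.py <<'E'
def proj(c,T,P):
    q=np.linalg.inv(T)@np.append(P,1); K=c['camera_matrix']; return (K@np.array([q[0],-q[1],-q[2]])/-q[2])[:2]
E
python3 - <<'E'
from h import *
import pickle
exec(open('st.py').read())
c=capture('wrist'); T=wristT(s,c); pickle.dump((s,c),open('w4.pkl','wb'))
im=c['image'].copy()
for dx in(-.018,.018):
  for dy in (-.0135,.0135):
    for z in (.005,.04):
      u=proj(c,T,np.array([.626+dx,.110+dy,z])); print(dx,dy,z,u.round(0)); cv2.circle(im,tuple(int(v) for v in u),2,(255,0,0),-1)
cv2.imwrite('pics/w4.png',im[:,:,::-1])
E
```

```text
16.1667 [0.513 0.098 0.173] [176.5  39.2 178.5] [-0.16  0.19 -0.33  2.46  2.02  0.34 -0.84] [ 0.3 -0.3 -0.2] zaxis [ 0.633  0.044 -0.773]
-0.018 -0.0135 0.005 [308. 191.]
-0.018 -0.0135 0.04 [310. 219.]
-0.018 0.0135 0.005 [335. 190.]
-0.018 0.0135 0.04 [338. 218.]
0.018 -0.0135 0.005 [309. 213.]
0.018 -0.0135 0.04 [310. 240.]
0.018 0.0135 0.005 [334. 212.]
0.018 0.0135 0.04 [336. 239.]
```

View pics/w4.png

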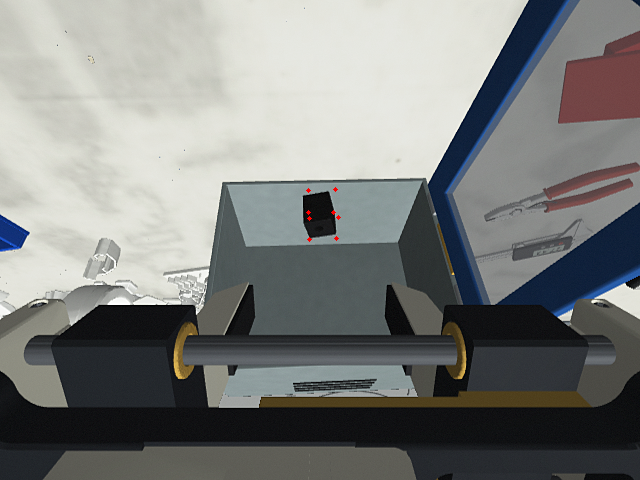

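The red dots, projected for a block at (0.626,0.110), nearly match the block seen at (303–336, 192–238). It sits about 3 mm further right, at y≈0.107, turned by 6°. At 39° the 190 mm wide body would enter the locker opening, which is also just 190 mm wide, so I need about 52° of slant. I retrace the path up and tilt further.

```bash
python3 - <<'E'
from h import *
plan([(.5027,.087,.27,0)],mm=15)
plan([(.5027,.087,.27,0),(.45,.0,.75,0),(.43,0,.93,0)],mm=38)
E
```

```text
from [0.5134 0.0985 0.1735] [176.5  39.3 178.5] q [-0.16  0.19 -0.33  2.46  2.02  0.34 -0.84]
[[[-8,-1,-12],0.0],[[-7,-1,-11],0.0],[[-8,-1,-12],0.0],[[-7,-1,-12],0.0],[[-8,-1,-11],0.0]]
[[[-8,-1,-12],0.0],[[-7,-1,-12],0.0]]
from [0.5134 0.0985 0.1735] [176.5  39.3 178.5] q [-0.16  0.19 -0.33  2.46  2.02  0.34 -0.84]
[[[-18,-2,-27],0.0],[[-17,-3,-27],0.0],[[-18,-2,-28],0.0],[[-20,-5,-31],0.0],[[-21,-5,-32],0.0]]
[[[-20,-5,-31],0.0],[[-21,-5,-31],0.0],[[-20,-4,-32],0.0],[[-21,-5,-31],0.0],[[-20,-5,-31],0.0]]
[[[-20,-5,-32],0.0],[[-21,-5,-31],0.0],[[-20,-5,-31],0.0],[[-21,-5,-32],0.0],[[-20,-5,-31],0.0]]
[[[-20,-4,-32],0.0],[[-20,2,-30],0.0],[[-20,1,-30],0.0],[[-19,2,-31],0.0],[[-20,2,-30],0.0]]
[[[-20,1,-30],0.0]]
```

jog_arm --deltas '[[[-8, -1, -12], 0], [[-7, -1, -11], 0], [[-8, -1, -12], 0], [[-7, -1, -12], 0], [[-8, -1, -11], 0]]'

```text
clock: 16.63
position: [0.5065, 0.0911, 0.2436]
tcp_rot: [3.077, 0.691, 3.114]
ft_force: [-0.0, 0.1, 1.2]
opening: 0.07
finger_force: 0.0
```

jog_arm --deltas '[[[-8, -1, -12], 0], [[-7, -1, -12], 0], [[-10, -2, -16], 0], [[-10, -3, -16], 0], [[-10, -3, -16], 0]]'

```text
clock: 17.05
position: [0.4955, 0.0769, 0.3259]
tcp_rot: [3.076, 0.691, 3.114]
ft_force: [1.0, -0.1, -0.2]
opening: 0.0697
finger_force: 0.0
```

jog_arm --deltas '[[[-20, -5, -31], 0], [[-21, -5, -31], 0], [[-20, -4, -32], 0], [[-21, -5, -31], 0], [[-20, -5, -31], 0]]'

```text
clock: 17.47
position: [0.4743, 0.0438, 0.5111]
tcp_rot: [3.076, 0.692, 3.115]
ft_force: [1.2, 0.3, 0.9]
opening: 0.07
finger_force: 0.0
```

jog_arm --deltas '[[[-20, -5, -32], 0], [[-21, -5, -31], 0], [[-20, -5, -31], 0], [[-21, -5, -32], 0], [[-20, -5, -31], 0]]'

```text
clock: 17.88
position: [0.453, 0.0095, 0.6957]
tcp_rot: [3.076, 0.693, 3.116]
ft_force: [1.6, 0.1, 1.2]
opening: 0.0702
finger_force: 0.0
```

```bash
python3 st.py
```

```text
17.8833 [0.453 0.01  0.696] [176.3  39.7 178.6] [-0.42 -0.34  0.11  1.5   0.19  1.29  1.28] [1.6 0.1 1.2] zaxis [ 0.639  0.049 -0.768]
```

jog_arm --deltas '[[[-20, -3, -31], 0], [[-21, 0, -31], 0], [[-20, 0, -31], 0], [[-20, 2, -31], 0], [[-21, 2, -31], 0]]'

```text
clock: 18.3
position: [0.4322, 0.0014, 0.8799]
tcp_rot: [3.078, 0.694, 3.118]
ft_force: [0.7, 0.1, 1.4]
opening: 0.0698
finger_force: 0.0
```

jog_arm --deltas '[[[-21, 0, -31], 0], [[-21, 0, -31], 0], [[-22, 0, -31], 0], [[-22, 0, -31], 0], [[-22, 0, -31], 0]]'

```text
clock: 18.72
position: [0.4197, -0.0093, 0.9794]
tcp_rot: [3.062, 0.775, 3.107]
ft_force: [0.3, 0.4, 0.3]
opening: 0.07
finger_force: 0.0
```

```bash
python3 st.py
```

```text
18.7167 [ 0.42  -0.009  0.979] [175.4  44.4 178. ] [-0.51  0.01  0.4   0.36  0.02  2.    1.47] [0.3 0.4 0.3] zaxis [ 0.7    0.055 -0.712]
```

jog_arm --deltas '[[[-25, 0, -30], 0], [[-25, 0, -30], 0], [[-25, 0, -30], 0], [[-25, 0, -30], 0], [[-25, 0, -30], 0]]'

```text
clock: 19.13
position: [0.3924, -0.0219, 1.0357]
tcp_rot: [3.035, 0.92, 3.088]
ft_force: [0.5, 0.2, -0.7]
opening: 0.07
finger_force: 0.0
```

```bash
python3 st.py
```

```text
19.1333 [ 0.392 -0.022  1.036] [173.9  52.7 176.9] [-0.49  0.01  0.47  0.21 -0.06  2.    1.5 ] [ 0.5  0.2 -0.7] zaxis [ 0.796  0.064 -0.603]
```

```bash
python3 - <<'E'
from h import *
s=state();print(Ro.from_euler('xyz',s['tcp_rot']).as_matrix().round(3))
plan([(.46,.06,.55,0),(.475,.09,.36,0)],mm=38)
E
```

```text
[[-0.605 -0.031  0.796]
 [ 0.033  0.997  0.064]
 [-0.795  0.065 -0.603]]
from [ 0.3924 -0.0219  1.0357] [173.9  52.7 176.9] q [-0.49  0.01  0.47  0.21 -0.06  2.    1.5 ]
[[[25,3,25],0.0],[[25,4,25],0.0],[[25,3,25],0.0],[[24,4,25],0.0],[[25,3,26],0.0]]
[[[25,4,25],0.0],[[25,3,25],0.0],[[25,4,25],0.0],[[25,3,25],0.0],[[25,3,25],0.0]]
[[[25,4,25],0.0],[[24,3,25],0.0],[[25,4,25],0.0],[[25,3,26],0.0],[[24,3,21],0.0]]
[[[24,3,22],0.0],[[24,3,21],0.0],[[23,3,21],0.0],[[24,3,22],0.0],[[24,2,21],0.0]]
```

jog_arm --deltas '[[[25, 3, 25], 0], [[25, 4, 25], 0], [[25, 3, 25], 0], [[24, 4, 25], 0], [[25, 3, 26], 0]]'

```text
clock: 19.55
position: [0.4116, -0.0027, 0.9015]
tcp_rot: [2.974, 0.897, 3.03]
ft_force: [0.7, -0.8, 0.6]
opening: 0.0702
finger_force: 0.0
```

jog_arm --deltas '[[[25, 4, 25], 0], [[25, 3, 25], 0], [[25, 4, 25], 0], [[25, 3, 25], 0], [[25, 3, 25], 0]]'

```text
clock: 19.97
position: [0.4304, 0.0317, 0.74]
tcp_rot: [2.982, 0.886, 3.039]
ft_force: [-0.5, 0.4, -0.1]
opening: 0.0697
finger_force: 0.0
```

jog_arm --deltas '[[[25, 4, 25], 0], [[24, 3, 25], 0], [[25, 4, 25], 0], [[25, 3, 26], 0]]'

```text
clock: 20.3
position: [0.4494, 0.0499, 0.6495]
tcp_rot: [2.986, 0.884, 3.037]
ft_force: [0.5, -0.4, -0.7]
opening: 0.0702
finger_force: 0.0
```

```bash
python3 - <<'E'
from h import *
exec(open('st.py').read())
plan([(.475,.09,.36,0),(.4946,.102,.1144,0)],mm=20)
E
```

```text
20.3 [0.449 0.05  0.65 ] [171.1  50.7 174. ] [ 0.03 -0.44 -0.2   1.79 -0.01  0.89  1.35] [ 0.5 -0.4 -0.7] zaxis [ 0.776  0.074 -0.626]
from [0.4494 0.0499 0.6495] [171.1  50.7 174. ] q [ 0.03 -0.44 -0.2   1.79 -0.01  0.89  1.35]
[[[14,1,14],0.0],[[14,0,13],0.0],[[14,1,14],0.0],[[14,1,13],0.0],[[14,1,14],0.0]]
[[[14,0,14],0.0],[[14,1,13],0.0],[[14,1,14],0.0],[[14,1,13],0.0],[[14,0,14],0.0]]
[[[14,1,14],0.0],[[14,1,13],0.0],[[14,1,14],0.0],[[14,0,14],0.0],[[14,1,13],0.0]]
[[[14,-1,13],0.0],[[14,-1,13],0.0],[[13,-1,13],0.0],[[14,-1,13],0.0],[[14,-1,13],0.0]]
[[[14,-1,13],0.0],[[13,-1,14],0.0],[[14,-1,13],0.0],[[14,-1,13],0.0],[[14,0,13],0.0]]
[[[13,-1,13],0.0],[[14,-1,13],0.0],[[14,-1,13],0.0]]
```

q2 hit its lower stop and the slant settled at 51°. I'll take a path further out, where the arm has room.

```bash
python3 - <<'E'
from h import *
s=state();print(Ro.from_euler('xyz',s['tcp_rot']).as_matrix()[:,:2].round(3).tolist())
plan([(.53,.09,.45,0)],mm=35)
plan([(.53,.09,.45,0),(.54,.10,.30,-3)],mm=20)
E
```

```text
[[-0.63, -0.016], [0.066, 0.995], [-0.773, 0.098]]
from [0.4494 0.0499 0.6495] [171.1  50.7 174. ] q [ 0.03 -0.44 -0.2   1.79 -0.01  0.89  1.35]
[[[15,3,27],0.0],[[15,2,27],0.0],[[15,3,28],0.0],[[16,3,27],0.0],[[15,3,27],0.0]]
[[[15,2,27],0.0],[[15,3,27],0.0]]
from [0.4494 0.0499 0.6495] [171.1  50.7 174. ] q [ 0.03 -0.44 -0.2   1.79 -0.01  0.89  1.35]
[[[10,2,17],0.0],[[9,1,18],0.0],[[10,2,17],0.0],[[10,2,17],0.0],[[9,2,18],0.0]]
[[[10,1,17],0.0],[[10,2,17],0.0],[[9,2,18],0.0],[[10,2,17],0.0],[[10,1,17],0.0]]
[[[9,2,17],0.0],[[14,-1,13],-0.4],[[14,0,13],-0.4],[[13,-1,13],-0.3],[[14,0,12],-0.4]]
[[[14,0,13],-0.4],[[14,0,13],-0.4],[[14,0,13],-0.3],[[14,0,13],-0.4]]
```

jog_arm --deltas '[[[15, 3, 27], 0], [[15, 2, 27], 0], [[15, 3, 28], 0], [[16, 3, 27], 0], [[15, 3, 27], 0]]'

```text
clock: 20.72
position: [0.5049, 0.0831, 0.5062]
tcp_rot: [2.987, 0.884, 3.047]
ft_force: [-0.0, -0.0, -0.0]
opening: 0.0697
finger_force: 0.0
```

jog_arm --deltas '[[[15, 2, 27], 0], [[15, 3, 27], 0], [[14, -1, 13], -0.5], [[14, 0, 13], -0.5]]'

```text
clock: 21.05
position: [0.5301, 0.0965, 0.411]
tcp_rot: [3.01, 0.884, 3.075]
ft_force: [0.8, 0.1, -0.2]
opening: 0.0696
finger_force: 0.0
```

```bash
python3 st.py
```

```text
21.05 [0.53  0.097 0.411] [172.4  50.7 176.2] [ 0.3  -0.21 -0.59  2.2   0.27  0.25  1.  ] [ 0.8  0.1 -0.2] zaxis [ 0.774  0.08  -0.628]
```

jog_arm --deltas '[[[13, -1, 13], -0.5], [[14, 0, 12], -0.5], [[14, 0, 12], -0.5], [[14, 0, 12], -0.5]]'

```text
clock: 21.38
position: [0.5332, 0.0952, 0.3602]
tcp_rot: [3.049, 0.887, 3.111]
ft_force: [0.4, -0.8, 1.1]
opening: 0.0699
finger_force: 0.0
```

```bash
python3 - <<'E'
from h import *
exec(open('st.py').read())
plan([(.54,.10,.30,0)],mm=15)
E
```

```text
21.3833 [0.533 0.095 0.36 ] [174.7  50.8 178.3] [ 0.56 -0.14 -0.86  2.28  0.8   0.13  0.48] [ 0.4 -0.8  1.1] zaxis [ 0.774  0.069 -0.629]
from [0.5332 0.0952 0.3602] [174.7  50.8 178.3] q [ 0.56 -0.14 -0.86  2.28  0.8   0.13  0.48]
[[[8,0,9],0.0],[[9,0,8],0.0],[[8,1,9],0.0],[[9,0,9],0.0],[[8,0,8],0.0]]
```

jog_arm --deltas '[[[8, 0, 9], 0], [[8, 0, 8], 0], [[8, 1, 9], 0], [[9, 0, 8], 0]]'

```text
clock: 21.72
position: [0.5364, 0.0965, 0.3317]
tcp_rot: [3.06, 0.885, 3.117]
ft_force: [0.0, 0.4, -0.8]
opening: 0.0701
finger_force: 0.0
```

```bash
python3 st.py
```

```text
21.7167 [0.536 0.096 0.332] [175.3  50.7 178.6] [ 0.74 -0.07 -1.07  2.31  1.54  0.15 -0.24] [ 0.   0.4 -0.8] zaxis [ 0.773  0.062 -0.632]
```

jog_arm --deltas '[[[8, 0, 9], 0], [[8, 0, 8], 0], [[8, 1, 9], 0]]'

```text
clock: 21.97
position: [0.5412, 0.0986, 0.2964]
tcp_rot: [3.061, 0.884, 3.116]
ft_force: [0.9, -0.6, 0.5]
opening: 0.07
finger_force: 0.0
```

```bash
python3 - <<'E'
from h import *
exec(open('st.py').read())
plan([(.565,.108,.19,0)],mm=15)
E
```

```text
21.9667 [0.541 0.099 0.296] [175.4  50.7 178.6] [ 0.66  0.06 -1.11  2.36  1.89  0.33 -0.59] [ 0.9 -0.6  0.5] zaxis [ 0.773  0.061 -0.632]
from [0.5412 0.0986 0.2964] [175.4  50.7 178.6] q [ 0.66  0.06 -1.11  2.36  1.89  0.33 -0.59]
[[[8,0,11],0.0],[[9,1,11],0.0],[[8,0,10],0.0],[[9,1,11],0.0],[[8,0,11],0.0]]
[[[9,0,11],0.0],[[8,1,10],0.0],[[8,0,11],0.0]]
```

jog_arm --deltas '[[[8, 0, 11], 0], [[9, 1, 11], 0], [[8, 0, 10], 0], [[9, 1, 11], 0]]'

```text
clock: 22.3
position: [0.5527, 0.1037, 0.2423]
tcp_rot: [3.063, 0.882, 3.117]
ft_force: [-0.5, -1.1, 0.5]
opening: 0.0701
finger_force: 0.0
```

jog_arm --deltas '[[[8, 0, 11], 0], [[9, 0, 11], 0], [[8, 1, 10], 0], [[8, 0, 11], 0]]'

```text
clock: 22.63
position: [0.5648, 0.108, 0.1893]
tcp_rot: [3.064, 0.882, 3.118]
ft_force: [0.7, 0.5, 0.5]
opening: 0.0696
finger_force: 0.0
```

```bash
python3 - <<'E'
from h import *
import pickle
exec(open('st.py').read())
c=capture('wrist'); pickle.dump((s,c),open('w5.pkl','wb')); T=wristT(s,c)
u=proj(c,T,np.array([.626,.107,.0225])); print(u)
g=c['image'].max(axis=2); x,y=u.astype(int); sub=(g[max(0,y-70):y+60,max(0,x-70):x+70]<55).astype('uint8')
n,l,st,ce=cv2.connectedComponentsWithStats(sub); off=np.array([max(0,x-70),max(0,y-70)])
for i in range(1,n):
    if st[i,4]>150: 
        print(st[i],ce[i]+off); ct=cv2.findContours((l==i).astype('uint8'),0,2)[0][0]; print((cv2.approxPolyDP(ct,2,True)[:,0]+off).tolist())
for dx in(-.018,.018):
  for dy in (-.0135,.0135):
    for z in (.005,.04): print(dx,dy,z,proj(c,T,np.array([.626+dx,.107+dy,z])).round(0))
plan([(.585,.111,.10,0),(.604,.111,.032,0)],mm=15)
E
```

```text
22.6333 [0.565 0.108 0.189] [175.5  50.5 178.7] [ 0.43  0.48 -1.1   2.44  2.15  0.84 -0.81] [0.7 0.5 0.5] zaxis [ 0.771  0.06  -0.634]
[305.70792355 128.64096864]
[  50   40   40   58 1953] [304.15514593 126.90424987]
[[316, 98], [285, 103], [286, 138], [293, 155], [324, 150], [323, 125]]
-0.018 -0.0135 0.005 [288.  96.]
-0.018 -0.0135 0.04 [289. 131.]
-0.018 0.0135 0.005 [322.  96.]
-0.018 0.0135 0.04 [324. 131.]
0.018 -0.0135 0.005 [290. 127.]
0.018 -0.0135 0.04 [291. 159.]
0.018 0.0135 0.005 [320. 127.]
0.018 0.0135 0.04 [322. 159.]
from [0.5647 0.1075 0.1871] [175.5  50.4 178.6] q [ 0.43  0.49 -1.1   2.44  2.15  0.84 -0.81]
[[[9,0,12],0.0],[[9,-1,12],0.0],[[9,0,12],0.0],[[9,0,11],0.0],[[9,0,12],0.0]]
[[[9,-1,12],0.0],[[8,-1,12],0.0],[[8,0,11],0.0],[[8,-1,12],0.0],[[8,-1,11],0.0]]
[[[8,-1,12],0.0]]
```

The block is confirmed at about (0.625,0.106) by code, 2 px off the prediction. I go in.

jog_arm --deltas '[[[9, 0, 12], 0], [[9, -1, 12], 0], [[9, 0, 12], 0], [[9, 0, 11], 0], [[9, 0, 12], 0]]'

```text
clock: 23.1
position: [0.5821, 0.1111, 0.1176]
tcp_rot: [3.064, 0.882, 3.118]
ft_force: [-0.1, 0.1, -0.2]
opening: 0.0699
finger_force: 0.0
```

jog_arm --deltas '[[[9, -1, 12], 0], [[8, -1, 12], 0], [[8, 0, 11], 0], [[0, 0, 0], 0]]'

```text
clock: 23.43
position: [0.5932, 0.1113, 0.0743]
tcp_rot: [3.064, 0.879, 3.118]
ft_force: [-0.0, -0.2, 0.1]
opening: 0.0698
finger_force: 0.0
```

```bash
python3 - <<'E'
from h import *
exec(open('st.py').read())
plan([(.604,.110,.032,0)],mm=12)
E
```

```text
23.4333 [0.593 0.111 0.074] [175.6  50.4 178.6] [ 0.29  0.84 -0.96  2.45  2.39  1.15 -0.91] [-0.  -0.2  0.1] zaxis [ 0.77   0.059 -0.636]
from [0.5932 0.1113 0.0743] [175.6  50.4 178.6] q [ 0.29  0.84 -0.96  2.45  2.39  1.15 -0.91]
[[[6,-1,9],0.0],[[7,-1,9],0.0],[[6,-1,8],0.0],[[7,-1,9],0.0]]
```

jog_arm --deltas '[[[6, -1, 9], 0], [[7, 0, 9], 0], [[6, -1, 8], 0], [[7, 0, 9], 0], [[0, 0, 0], 0]]'

```text
clock: 23.85
position: [0.604, 0.1122, 0.0333]
tcp_rot: [3.063, 0.881, 3.117]
ft_force: [-0.0, -1.5, -0.8]
opening: 0.0697
finger_force: 0.0
```

```bash
python3 st.py
```

```text
23.85 [0.604 0.112 0.033] [175.5  50.5 178.6] [ 0.26  0.96 -0.91  2.43  2.47  1.23 -0.92] [-0.  -1.5 -0.8] zaxis [ 0.771  0.06  -0.634]
```

jog_arm --deltas '[[[-2, -2, 3], 0], [[0, 0, 0], 0], [[0, 0, 0], 0], [[0, 0, 0], 0], [[0, 0, 0], 0]]' --jaw 18

```text
clock: 24.27
position: [0.6076, 0.1112, 0.0342]
tcp_rot: [3.059, 0.883, 3.115]
ft_force: [-1.5, -0.2, -0.2]
opening: 0.0412
finger_force: 0.1
```

jog_arm --deltas '[[[0, 0, 0], 0], [[0, 0, 0], 0], [[0, 0, 0], 0], [[0, 0, 0], 0], [[0, 0, 0], 0]]'

```text
clock: 24.68
position: [0.6076, 0.1112, 0.0337]
tcp_rot: [3.059, 0.883, 3.115]
ft_force: [-2.4, -1.7, 4.1]
opening: 0.0273
finger_force: 29.8
```

```bash
python3 st.py
```

```text
24.6833 [0.608 0.111 0.034] [175.3  50.6 178.5] [ 0.27  0.96 -0.91  2.42  2.48  1.22 -0.92] [-2.4 -1.7  4.1] zaxis [ 0.772  0.062 -0.633]
```

The block is gripped at 27.3 mm. Next I pull it out under the roof edge, staying within the elbow limit.

```bash
python3 - <<'E'
from h import *
plan([(.600,.111,.06,0),(.580,.111,.115,0),(.553,.111,.148,0)],mm=14)
E
```

```text
from [0.6076 0.1112 0.0337] [175.3  50.6 178.5] q [ 0.27  0.96 -0.91  2.42  2.48  1.22 -0.92]
[[[-8,1,-11],0.0],[[-7,0,-11],0.0],[[-6,1,-10],0.0],[[-6,1,-10],0.0],[[-6,0,-10],0.0]]
[[[-6,1,-11],0.0],[[-6,1,-10],0.0],[[-2,1,-10],0.0],[[-2,0,-11],0.0],[[-3,1,-10],0.0]]
[[[-2,1,-10],0.0]]
```

jog_arm --deltas '[[[-8, 1, -11], 0], [[-7, 0, -11], 0], [[-6, 1, -10], 0], [[-6, 1, -10], 0], [[-6, 0, -10], 0]]'

```text
clock: 25.1
position: [0.5877, 0.1109, 0.0922]
tcp_rot: [3.058, 0.882, 3.115]
ft_force: [-0.5, 0.7, 0.3]
opening: 0.0265
finger_force: 29.7
```

jog_arm --deltas '[[[-6, 1, -11], 0], [[-6, 1, -10], 0], [[0, 0, 0], 0]]'

```text
clock: 25.35
position: [0.5793, 0.1116, 0.1163]
tcp_rot: [3.059, 0.884, 3.116]
ft_force: [0.8, 0.1, -0.8]
opening: 0.0267
finger_force: 29.7
```

jog_arm --deltas '[[[-2, 1, -10], 0], [[-2, 0, -11], 0], [[-3, 1, -10], 0], [[-2, 1, -10], 0], [[0, 0, 0], 0]]'

```text
clock: 25.77
position: [0.553, 0.1116, 0.1483]
tcp_rot: [3.059, 0.883, 3.116]
ft_force: [0.3, -0.1, -0.9]
opening: 0.0264
finger_force: 29.7
```

```bash
python3 - <<'E'
from h import *
exec(open('st.py').read()); print(s['opening'],s['finger_force'])
plan([(.55,.107,.22,0),(.55,.09,.30,0)],mm=20)
E
```

```text
25.7667 [0.553 0.112 0.148] [175.3  50.6 178.6] [ 0.35  0.61 -1.08  2.5   2.22  1.01 -0.9 ] [ 0.3 -0.1 -0.9] zaxis [ 0.772  0.063 -0.633]
0.026376321523404973 29.73106563091278
from [0.553  0.1116 0.1483] [175.3  50.6 178.6] q [ 0.35  0.61 -1.08  2.5   2.22  1.01 -0.9 ]
[[[-13,0,-12],0.0],[[-14,0,-12],0.0],[[-13,-1,-12],0.0],[[-14,0,-12],0.0],[[-12,-2,-10],0.0]]
[[[-13,-3,-11],0.0],[[-12,-2,-10],0.0],[[-12,-3,-10],0.0],[[-13,-2,-11],0.0]]
```

jog_arm --deltas '[[[-6, 0, -18], 0], [[-6, 0, -18], 0], [[-6, -1, -18], 0], [[-7, 0, -6], 0], [[0, 0, 0], 0]]'

```text
clock: 26.18
position: [0.5238, 0.106, 0.2065]
tcp_rot: [3.06, 0.886, 3.116]
ft_force: [0.7, -1.1, -0.6]
opening: 0.0268
finger_force: 29.7
```

```bash
python3 - <<'E'
from h import *
import pickle
exec(open('st.py').read()); print(s['opening'])
d=pickle.load(open('c0.pkl','rb')); c=d['top']; T=c['cam_to_world']
for n,x,y,z in [('b',592,388,.05),('b',752,428,.005),('b',735,518,.005),('b',570,478,.05),('rib',607,414,.115),('rib',681,432,.115),('rib',672,474,.115),('rib',590,456,.115)]: print(n,onz(c,T,(235+x/4,175+y/4),z).round(3))
sc=d['scene']; S=sc['cam_to_world']
# top of big rib height from scene: pixel of rib top ~ (418,207)
for z in (.09,.11,.13): print(z,onz(sc,S,(418,212),z).round(3))
plan([(.545,-.08,.2,0),(.628,-.262,.15,0)],mm=36)
E
```

```text
26.1833 [0.524 0.106 0.207] [175.3  50.7 178.5] [ 0.48  0.38 -1.17  2.51  2.11  0.8  -0.86] [ 0.7 -1.1 -0.6] zaxis [ 0.774  0.062 -0.631]
0.02678394267663789
b [ 0.454 -0.223  0.05 ]
b [ 0.42  -0.362  0.005]
b [ 0.346 -0.346  0.005]
b [ 0.381 -0.204  0.05 ]
rib [ 0.432 -0.226  0.115]
rib [ 0.418 -0.283  0.115]
rib [ 0.385 -0.275  0.115]
rib [ 0.4   -0.212  0.115]
0.09 [ 0.426 -0.28   0.09 ]
0.11 [ 0.415 -0.263  0.11 ]
0.13 [ 0.405 -0.246  0.13 ]
from [0.5238 0.106  0.2065] [175.3  50.7 178.5] q [ 0.48  0.38 -1.17  2.51  2.11  0.8  -0.86]
[[[-2,-31,2],0.0],[[-2,-31,1],0.0],[[-2,-31,2],0.0],[[-2,-32,1],0.0],[[-2,-31,2],0.0]]
[[[-1,-31,1],0.0],[[-3,-31,14],0.0],[[-3,-31,14],0.0],[[-3,-32,14],0.0],[[-2,-31,14],0.0]]
[[[-3,-31,15],0.0],[[-3,-31,14],0.0]]
```

jog_arm --deltas '[[[-2, -31, 2], 0], [[-2, -31, 1], 0], [[-2, -31, 2], 0], [[-2, -32, 1], 0], [[-2, -31, 2], 0]]'

```text
clock: 26.6
position: [0.5417, -0.0511, 0.1987]
tcp_rot: [3.058, 0.883, 3.114]
ft_force: [0.6, 1.2, -0.7]
opening: 0.0268
finger_force: 29.7
```

jog_arm --deltas '[[[-1, -31, 1], 0], [[-3, -31, 14], 0], [[-3, -31, 14], 0], [[-3, -32, 14], 0], [[-2, -31, 14], 0]]'

```text
clock: 27.02
position: [0.5995, -0.2043, 0.1624]
tcp_rot: [3.057, 0.883, 3.111]
ft_force: [-0.1, 0.1, -0.2]
opening: 0.0267
finger_force: 29.7
```

```bash
python3 - <<'E'
from h import *
exec(open('st.py').read()); print(s['opening'])
plan([(.635,-.280,.15,0),(.635,-.280,.05,0)],mm=30)
E
```

```text
27.0167 [ 0.6   -0.204  0.162] [175.1  50.6 178.3] [ 1.25  0.67 -1.04  2.26  2.86  0.31 -0.7 ] [-0.1  0.1 -0.2] zaxis [ 0.772  0.061 -0.633]
0.026706158625248708
from [ 0.5995 -0.2043  0.1624] [175.1  50.6 178.3] q [ 1.25  0.67 -1.04  2.26  2.86  0.31 -0.7 ]
[[[-5,-26,10],0.0],[[-5,-26,10],0.0],[[-4,-25,11],0.0],[[19,-1,16],0.0],[[19,-2,15],0.0]]
[[[20,-1,16],0.0],[[19,-2,16],0.0]]
```

jog_arm --deltas '[[[-5, -26, 10], 0], [[-5, -26, 10], 0], [[-4, -25, 11], 0], [[0, 0, 0], 0]]'

```text
clock: 27.35
position: [0.6363, -0.2844, 0.1489]
tcp_rot: [3.058, 0.884, 3.105]
ft_force: [0.4, -0.2, -0.3]
opening: 0.027
finger_force: 29.7
```

jog_arm --deltas '[[[15, -1, 12], 0], [[15, -1, 12], 0], [[15, -1, 12], 0], [[15, -1, 12], 0], [[15, -1, 12], 0]]'

```text
clock: 27.77
position: [0.6333, -0.2766, 0.0524]
tcp_rot: [3.057, 0.882, 3.112]
ft_force: [-0.3, 0.1, -0.1]
opening: 0.0264
finger_force: 29.7
```

```bash
python3 - <<'E'
from h import *
exec(open('st.py').read()); print(s['opening'])
plan([(.635,-.280,.036,0)],mm=5)
import pickle
c=capture('wrist'); T=wristT(s,c); pickle.dump((s,c),open('w6.pkl','wb'))
g=c['image']; u=proj(c,T,s['position']); print('tcp px',u)
x,y=u.astype(int); m=((g.max(axis=2)<60)).astype('uint8')
print('\n'.join(''.join('#' if v else '.' for v in r[::3]) for r in m[max(0,y-160):y+20:6,max(0,x-110):x+110]))
E
```

```text
27.7667 [ 0.633 -0.277  0.052] [175.1  50.5 178.3] [ 1.23  0.95 -0.92  2.13  2.99  0.36 -0.58] [-0.3  0.1 -0.1] zaxis [ 0.771  0.062 -0.633]
0.026441529322157143
from [ 0.6333 -0.2766  0.0524] [175.1  50.5 178.3] q [ 1.23  0.95 -0.92  2.13  2.99  0.36 -0.58]
[[[3,-1,3],0.0],[[3,-1,3],0.0],[[3,-1,3],0.0],[[3,-1,2],0.0]]
tcp px [319.88538948 320.90339106]
..........................................................................
..........................................................................
..........................................................................
..........................................................................
..........................................................................
..........................................................................
..........................................................................
..........................................................................
..........................................................................
.....................................................................
[... 805 characters left out ...]
.........................
...........................####################...........................
...........................#####################..........................
..........................######################..........................
..........................#######################.........................
####################......#######################......###################
####################.....########################......###################
##################.......#########################....#.##################
##################......##########################.......#################
#################.......####.######################......#################
```

The block is held between the pads. I lower it until it touches.

jog_arm --deltas '[[[3, 0, 3], 0], [[3, -1, 3], 0], [[3, 0, 3], 0], [[0, 0, 0], 0]]'

```text
clock: 28.15
position: [0.6343, -0.2774, 0.0422]
tcp_rot: [3.059, 0.882, 3.114]
ft_force: [-2.4, 0.2, -1.0]
opening: 0.0267
finger_force: 29.7
```

jog_arm --deltas '[[[2, 0, 1], 0], [[0, 0, 0], 0]]'

```text
clock: 28.32
position: [0.6342, -0.2774, 0.0409]
tcp_rot: [3.06, 0.883, 3.115]
ft_force: [-1.9, -1.2, -1.3]
opening: 0.0267
finger_force: 29.7
```

jog_arm --deltas '[[[2, 0, 1], 0], [[0, 0, 0], 0]]'

```text
clock: 28.48
position: [0.6339, -0.2771, 0.0388]
tcp_rot: [3.06, 0.883, 3.115]
ft_force: [-1.5, -0.5, -0.6]
opening: 0.0271
finger_force: 29.7
```

jog_arm --deltas '[[[2, 0, 1], 0], [[0, 0, 0], 0]]'

```text
clock: 28.65
position: [0.6334, -0.2766, 0.0363]
tcp_rot: [3.059, 0.883, 3.115]
ft_force: [1.0, -0.3, -0.1]
opening: 0.0273
finger_force: 29.7
```

jog_arm --deltas '[[[2, 0, 1], 0], [[0, 0, 0], 0]]'

```text
clock: 28.82
position: [0.6327, -0.2764, 0.0338]
tcp_rot: [3.059, 0.883, 3.115]
ft_force: [0.0, 0.6, -1.7]
opening: 0.0266
finger_force: 29.7
```

jog_arm --deltas '[[[1, 0, 1], 0], [[0, 0, 0], 0]]'

```text
clock: 28.98
position: [0.6332, -0.2764, 0.0329]
tcp_rot: [3.059, 0.883, 3.115]
ft_force: [-0.1, -0.7, 0.3]
opening: 0.0268
finger_force: 29.7
```

jog_arm --deltas '[[[1, 0, 1], 0], [[0, 0, 0], 0]]'

```text
clock: 29.15
position: [0.6338, -0.2763, 0.0327]
tcp_rot: [3.061, 0.885, 3.117]
ft_force: [-4.7, -0.0, 9.1]
opening: 0.0265
finger_force: 29.9
```

jog_arm --deltas '[[[1, 0, 1], 0], [[0, 0, 0], 0]]'

```text
clock: 29.32
position: [0.634, -0.2764, 0.0324]
tcp_rot: [3.063, 0.887, 3.119]
ft_force: [-13.9, 0.0, 20.7]
opening: 0.0265
finger_force: 30.1
```

The block has touched down (20 N). I release, slide the fingers back off the block, then rise.

jog_arm --deltas '[[[-1, 0, -1], 0], [[0, 0, 0], 0], [[0, 0, 0], 0], [[0, 0, 0], 0]]' --jaw 48

```text
clock: 29.65
position: [0.6329, -0.2765, 0.031]
tcp_rot: [3.059, 0.882, 3.115]
ft_force: [0.0, 0.2, -0.6]
opening: 0.0464
finger_force: 0.0
```

jog_arm --deltas '[[[0, 0, -8], 0], [[0, 0, -10], 0], [[0, 0, -12], 0], [[-15, 0, -12], 0], [[-20, 0, -16], 0]]'

```text
clock: 30.07
position: [0.608, -0.2805, 0.0939]
tcp_rot: [3.055, 0.879, 3.111]
ft_force: [0.2, 0.4, -0.0]
opening: 0.0481
finger_force: 0.0
```

jog_arm --deltas '[[[-24, 0, -20], 0], [[-24, 0, -20], 0], [[-24, 0, -20], 0], [[0, 0, 0], 0], [[0, 0, 0], 0]]'

```text
clock: 30.48
position: [0.6088, -0.2866, 0.1689]
tcp_rot: [3.067, 0.882, 3.116]
ft_force: [-0.2, -0.8, 0.1]
opening: 0.0477
finger_force: 0.0
```

```bash
python3 - <<'E'
from h import *
import pickle
exec(open('st.py').read())
P=np.array([.650,-.278,.0215])
for n in ('wrist','scene','top'):
    c=capture(n); T=wristT(s,c) if n=='wrist' else c['cam_to_world']
    g=c['image'].astype(int)
    u=proj(c,T,P); x,y=u.astype(int); 
    r=90 if n=='wrist' else 25
    x0,y0=max(0,x-r),max(0,y-r); m=((g.max(axis=2)<70)).astype('uint8')[y0:y+r,x0:x+r]
    k,l,st,ce=cv2.connectedComponentsWithStats(m); print(n,u.round(1),g[min(y,479),min(x,639)])
    for i in range(1,k):
        if st[i,4]>40:
            print('  ',st[i],ce[i]+[x0,y0],onz(c,T,ce[i]+[x0,y0],.0215).round(3))
            ct=cv2.findContours((l==i).astype('uint8'),0,2)[0][0]; print('  ',(cv2.approxPolyDP(ct,1.5,True)[:,0]+[x0,y0]).tolist())
    for z in (.004,.039): print('  expect',z,[proj(c,T,P+[a,b,0]-[0,0,.0215-z]).round(0).astype(int).tolist() for a,b in((-.018,-.0135),(-.018,.0135),(.018,.0135),(.018,-.0135))])
    if n=='top':  # door: blue pixels left of locker front
        b=(g[...,2]>g[...,0]+50)&(g[...,2]>90); ys,xs=np.where(b[225:325,215:265]); print('door px', xs.min()+215,xs.max()+215,ys.min()+225,ys.max()+225)
        o=(g[...,0]>200)&(g[...,1]<160)&(g[...,2]<90); ys,xs=np.where(o[225:325,215:330]); print('orange',(xs.mean()+215).round(1) if len(xs) else None,(ys.mean()+225).round(1) if len(ys) else None)
E
```

```text
30.4833 [ 0.609 -0.287  0.169] [175.7  50.5 178.5] [ 1.38  0.73 -1.06  2.13  2.76  0.14 -0.46] [-0.2 -0.8  0.1] zaxis [ 0.771  0.055 -0.634]
wrist [319.8 130.9] [17 15 15]
   [155   0   6  97 289] [386.38408304  83.48788927] [ 0.606 -0.237  0.022]
   [[389, 40], [386, 40], [385, 136]]
   [  76   63   39   60 2150] [323.6572093  132.27255814] [ 0.652 -0.275  0.021]
   [[305, 104], [308, 162], [340, 161], [343, 143], [340, 104]]
  expect 0.004 [[301, 95], [338, 94], [334, 128], [302, 129]]
  expect 0.039 [[302, 134], [341, 133], [337, 164], [303, 165]]
scene [357.5 190.3] [58 59 60]
   [ 38   0  12  16 129] [376.57364341 170.93023256] [ 0.669 -0.388  0.022]
   [[370, 165], [376, 180], [380, 179], [381, 165]]
   [ 17  18  14  15 133] [355.77443609 189.97744361] [ 0.655 -0.275  0.022]
   [[356, 183], [350, 187], [349, 192], [357, 197], [361, 194], [362, 187]]
  expect 0.004 [[364, 195], [358, 199], [350, 194], [356, 189]]
  expect 0.039 [[365, 187], [359, 191], [351, 185], [357, 181]]
top [397.  213.3] [90 88 83]
   [20 18  8 10 67] [395.23880597 209.76119403] [ 0.662 -0.272  0.022]
   [[392, 206], [392, 215], [397, 212], [399, 213], [399, 206]]
   [ 10  36  34  14 221] [396.11312217 232.33936652] [ 0.586 -0.273  0.022]
   [[382, 237], [401, 237], [403, 235], [407, 237], [409, 233], [415, 233], [404, 233], [402, 224], [396, 224], [396, 228], [392, 233], [389, 231], [383, 232]]
  expect 0.004 [[400, 219], [392, 219], [392, 209], [400, 209]]
  expect 0.039 [[402, 218], [394, 218], [394, 207], [402, 207]]
door px 236 248 226 290
orange 258.1 308.5
```

The block stands in the tray at about (0.655,-0.275). Its outline matches the upright block seen in the locker. The door and wedge have not moved and the hand is clear, so I hand in.

```bash
python3 -c "
from bench import hand_in; print(hand_in())"
```

```text
the job is handed in; nothing more can be done
None
```

I handed the job in at about 30 s of the 72 s limit: the door stands open at about 96° on the wedge, and the black block from the locker is upright in the blue tray. The last camera check agreed with that, but hand-in gave no verdict and I did not measure the other bench items afterwards.

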